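# Refit and lock the bag sealer's service cover

### The job

Put the loose aluminium service cover back into the recess on top of the bag sealer, with its slot over the steel wing. Then, while holding the cover pressed down against its sprung seal, turn the wing a quarter turn clockwise until it drops into its locked detent, so that it holds the cover down when you let go. Press gently, just firmly enough to feel the cover come home on its stops, never force a wing that jams, and leave the ribbon spool, the jar and the tub of gingerbread where they are.

Things in the scene. Friction and masses are not known exactly. Their poses are not given: they have to be found in the camera images.
- recess (a point): Bag sealer: white housing 280 mm (x) by 146 mm (y), flat top (rim) 80 mm above the table; closed sealing jaws, 30 mm wide and lower than the rim, along its -y side. Its top has a rectangular recess 204 mm (x) by 94 mm (y). This point: centre of the recess at rim height, z up. A sprung rubber seal lies in it: the unpressed cover's top stands 6.5 mm above the rim. The wing's axis is at x = -55 mm, y = 0.
- cover_rib (a point): Loose aluminium service cover, 0.25 kg: plate 200 mm (x) by 90 mm (y) by 10 mm, lying flat on the table at the start. The point is the centre of its grip rib, an upright bar 36 mm long (x), 10 mm thick (y), 26 mm tall on the plate: 13 mm above the plate's top, 14 mm along +x from the plate's centre, near the centre of mass. z up. Fitted, its x and y axes are those of the recess.
- cover_top (a point): Centre of the cover plate's top face; axes as for the cover. A slot 70 mm (x) by 13 mm (y) goes through the plate at x = -55 mm, y = 0 from here; two 3 mm ridges stand 25 to 32 mm from its centre, diagonally; a 3 mm pad lies at x = +68 mm. Fitted, 51 mm are free from wing axis to rib. Pushing: 2 N starts to sink the sprung cover, 10 N surely brings it home onto its stops, over 15 N is too hard.
- wing (a joint): Angle of the upright polished steel wing, 64 mm long, 8 mm thick, 26 mm tall, turning about the vertical: 0 open (along the slot), growing clockwise seen from above to 1.57 rad locked (across it), stop at 1.62. A 10 N spring holds it down. The height of its underside, and of the cover locked under it, varies untold from 8 mm below to 2 mm above the rim; the cover's stops lie 1.5 mm lower.
- wing_axis (a point): Point on the wing's axis at rim height, 47 mm from the recess's nearest walls; axes of the recess. Turning is blocked by the slot unless the cover is held home (fingertips on the plate beside the wing, jaws lightly on its flats). From about 0.5 to 1.15 rad the wing's ends climb the cover's two ridges (about 0.2 N m), rising up to 3 mm, then drop behind them, done by 1.4 rad: the locked detent, where it holds the cover by itself.
- spool_mid (a point): Bystander: flat red ribbon spool, 84 mm across, 25 mm high, lying; its centre.
- jar_mid (a point): Bystander: clear jar with a white lid, 68 mm across, 85 mm high; its centre.
- tub_mid (a point): Bystander: cream open tub of gingerbread, 100 x 130 x 45 mm; its centre.
Mind the look-alikes: they are no part of the job. Leave any red look-alike of the part that bears cover_rib alone.

How it is judged (in metres and radians):
On the way:
1. the cover lies in the recess with its slot over the still open wing (horizontal distance between cover_top and recess below 0.006 m and z of cover_top in the frame of recess between -0.012 and 0.009 m and angle between the x axis of cover_top and the x axis of recess, either way round below 0.06 rad and value of joint wing below 0.3 rad), for 0.2 s.
At the end, for the whole second after the job is handed in: The wing stands in its locked detent (turned at least 1.36 of 1.57 rad) and the cover lies in the recess, held down (its top no more than 4 mm above and 10 mm below the rim; 6.5 mm above when not held), centred within 6 mm, level within 0.03 rad, at rest (value of joint wing above 1.36 rad and velocity of joint wing below 0.1 rad/s and horizontal distance between cover_top and recess below 0.006 m and z of cover_top in the frame of recess between -0.01 and 0.004 m and angle between cover_top's own z axis and vertical below 0.03 rad and linear speed of cover below 0.02 m/s); the robot touches nothing.
It fails at once if the fingers press on the cover with more than 18 N while the wing is being turned (value of joint wing above 0.15 rad and contact force between the fingers and cover above 18 N).
It fails at once if the cover is forced: contact forces of more than 40 N in all between the cover and the sealer's seal and recess walls (contact force between cover and machine above 40 N).
It fails at once if a bystander is displaced by more than 20 mm (distance of any of spool_mid, jar_mid, tub_mid from where it was at the start of the episode above 0.02 m).
It also fails if it takes over 70 s, if anything falls off the work surface, if the arm or the gripper's body presses on something with over 40 N, if the wrist force passes 120 N, or if a joint passes its speed limit or range.

### The arm

A 6-joint arm with a two-finger parallel gripper is mounted at the origin on the work surface. World frame = base frame: x ahead of the robot, y to its left, z up, the work surface at z = 0. Lengths are in mm, angles in degrees, forces in N, time in s.
With the tool pointing down it reaches from about 350 to 925 mm from the base axis. Payload 6.4 kg.
Tool frame: the origin (TCP) lies midway between the tips of the shut fingers; the grasp point (between the pads) lies 19 mm behind it; y points along the fingers, x is the direction in which the jaws open and shut, and the axes are right-handed (so a half turn about y gives the same grasp; the last joint's range is limited). The gripper opens to 85 mm and grips with 20 to 120 N. Pads are 22 mm wide; open, the fingers measure 114 mm over their backs; the gripper's body (76 mm by 85 mm) begins 54 mm behind the grasp point. The pads swing forward as they close: fully open they stand 13 mm farther back than shut.
Start: joints at [58.952, 14.043, 89.255, -0, 76.702, -9.975], TCP at [233.714, 606.541, 231.29] pointing down, gripper open.
Joint ranges: [-179.41, 179.41], [-58.25, 129.5], [7.25, 145.43], [-54.29, 234.29], [11.92, 165.04], [-157.13, 157.13]. Speed limits (degrees/s): [147.25, 147.25, 180, 180, 180, 180].

### API

Orientations are given as a 3x3 rotation matrix whose columns are the frame's x, y, z axes.
In Python, from bench import * gives the robot as it stands. The module is installed in compiled form; this text tells all that it offers.
- The arm moves only by the tool carry_out, never from a script. Its argument "increments" is a list of rows, each a list of 5 numbers: the finger opening in mm, from 0 to 85.4, then the shift along the tool's x, y, z in units of 25 mm (1.0 is 25 mm), then the turn about the tool's y in units of 8 degrees (1.0 is 8 degrees). A call has 1 to 10 rows; each row shifts and turns the pose as measured when the row begins, along the tool's axes as they then stand; what a row does not reach is not made up. A row lasts 1/8 s, in which the tool goes at most 62.5 mm and 10.7 degrees, less where a joint would pass 70% of its speed; a pose out of reach is approached as far as the arm can. A call is refused whole if a number of a shift passes 1 or a number of a turn 1, either way. A call with a gripper value outside its range is refused whole. The fingers move at their own pace and stop on an object; the grip force is fixed at half the most. Time passes only in rows, so rows that do not move let the fingers close. It gives the time, the measured TCP pose, the force and the opening at its end, in the units of the state.
- sense(): the state, without advancing time (a new reading comes with each control period).
- grab_frame(name): name is "side" or "top"; returns a dict with "frame" (420x560x3 uint8, red, green, blue), "z_map" (420x560 float32, mm along the optical axis (not along the pixel's ray), 0 where there is no reading), "K" (3x3 intrinsics, pixels), "extrinsics" (4x4, takes a point from world to camera coordinates). Camera axes: x right, y down, z forward; pixel columns grow to the right and rows downward; lengths in mm; the calibration is good to about 2 mm. A picture is of the moment at which its call begins.
- job_done(): hands the job in, once; it reports no verdict.
The state is a dict: "t": time; "q": joint angles; "joint_velocities": joint speeds; "joint_torque": joint torques, N m; "tool_pos": TCP position; "tool_rot": TCP orientation; "force": force on the tool from outside, world axes, zero at the start; "torque": the same for the moment, N m; "finger_gap": finger opening in mm.
Only numpy, scipy, OpenCV 4.12 (cv2) and the standard library are available. Lean on these libraries where they do the work, as an engineer would, in place of code of your own. Each camera call takes 0.05 s, during which the arm holds its last target.

## Working session

There is one attempt and no reset: what is moved stays moved. The work goes in short steps, Python scripts to look and compute and a tool call to move; the robot and the scene stay as the last step left them, time stands still between calls to the robot, and variables do not carry over. Pictures are saved under pics/ and viewed, and the job is handed in when it is done.

Besides the shell and the picture viewer there is one more tool, called after "Emit:" as a command line: name --pt "numbers of a row" for each row, then --argument value for the rest. carry_out: Moves the arm, as the interface text tells. Its arguments: {"type":"object","properties":{"increments":{"type":"array"}},"required":["increments"]}

```bash
mkdir -p pics; ls
cat > h.py <<'E'
from bench import *
import numpy as np, cv2
def snap(name,fn):
    d=grab_frame(name); cv2.imwrite('pics/'+fn,d['frame'][:,:,::-1]); np.savez('/tmp/'+fn+'.npz',**d); return d
def world(d):
    z=d['z_map'].astype(float);h,w=z.shape;u,v=np.meshgrid(np.arange(w),np.arange(h));K=d['K']
    P=np.stack([(u-K[0,2])/K[0,0]*z,(v-K[1,2])/K[1,1]*z,z],-1);T=d['extrinsics']
    return (P-T[:3,3])@T[:3,:3]
def st():
    s=sense();print({k:np.round(s[k],3).tolist() for k in('t','q','tool_pos','tool_rot','force','torque','finger_gap')})
E
python3 - <<'E'
from h import *
st()
for n in('side','top'):
    d=snap(n,n+'0.png');T=d['extrinsics'];print(n,d['K'].round(1).tolist(),(-T[:3,:3].T@T[:3,3]).round(),T[:3,:3].round(2).tolist())
E
```

```text
pics
{'t': 0.0, 'q': [58.95, 14.087, 89.325, -0.0, 76.703, -9.974], 'tool_pos': [233.431, 606.033, 230.146], 'tool_rot': [[0.36, -0.001, -0.933], [0.933, -0.002, 0.36], [-0.002, -1.0, 0.0]], 'force': [-0.734, -0.404, -0.17], 'torque': [0.012, 0.048, -0.047], 'finger_gap': 85.524}
side [[436.2, 0.0, 276.0], [0.0, 436.2, 199.3], [0.0, 0.0, 1.0]] [ 117. -691.  769.] [[0.89, -0.45, -0.01], [-0.28, -0.55, -0.78], [0.35, 0.7, -0.62]]
top [[396.9, 0.0, 287.1], [0.0, 396.9, 205.1], [0.0, 0.0, 1.0]] [ 326.  106. 1020.] [[-0.01, -1.0, 0.0], [-0.98, 0.0, -0.18], [0.18, -0.0, -0.98]]
```

View pics/side0.png

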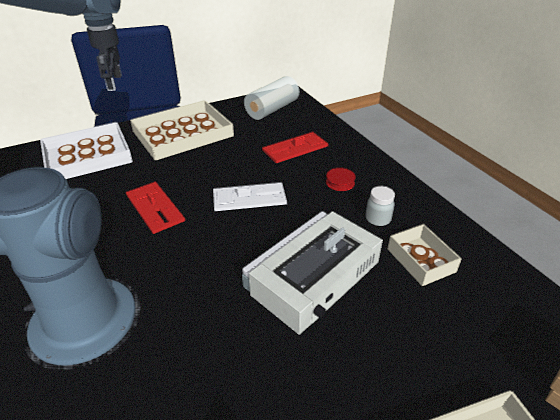

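View pics/top0.png

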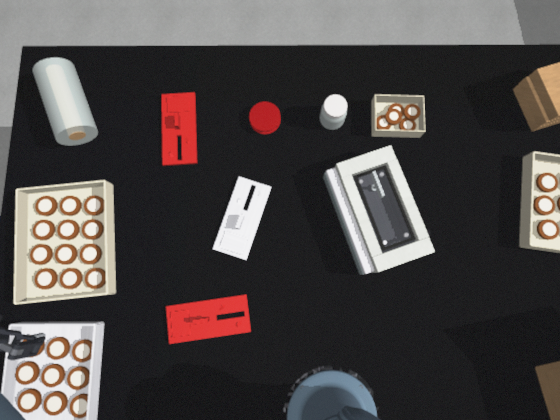

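Candidates in the top picture for the cover: a red plate at (179,128), a red plate at (208,319) and a bare-metal plate at (241,218). The aluminium one at (241,218) fits the description. The sealer is at (380,208) with its wing at about (374,183). The spool is at (265,117), the jar at (334,112) and the tub at (398,116). Next, a close crop to check the choice.

Run:
```python
import cv2,numpy as np
im=cv2.imread('pics/top0.png')
a=cv2.resize(im[165:275,200:300],None,fx=4,fy=5.0*0.8,interpolation=cv2.INTER_CUBIC)
b=cv2.resize(im[140:280,320:440],None,fx=3.14,fy=3.14,interpolation=cv2.INTER_CUBIC)
b=b[:440,:390]; a=a[:440]
h=min(a.shape[0],b.shape[0]);cv2.imwrite('pics/crop0.png',np.hstack([a[:h],b[:h]]))
from h import world
d=dict(np.load('/tmp/top0.png.npz'));W=world(d)
for (u,v) in [(241,218),(233,222),(255,190),(380,208),(345,160),(374,183),(410,260),(340,230),(265,117),(334,105)]:
    print(u,v,W[v,u].round(1))
```

```text
241 218 [475.3 219.8  33.6]
233 222 [468.9 243.2   7.9]
255 190 [552.4 187.2  10.2]
380 208 [ 496.  -126.6   50.4]
345 160 [634.7 -51.1   2.4]
374 183 [ 551.9 -107.1   83.4]
410 260 [ 366.4 -183.5   81.8]
340 230 [447.4 -32.2   2.6]
265 117 [745.8 161.1  29.2]
334 105 [753.3 -15.2  85. ]
```

View pics/crop0.png

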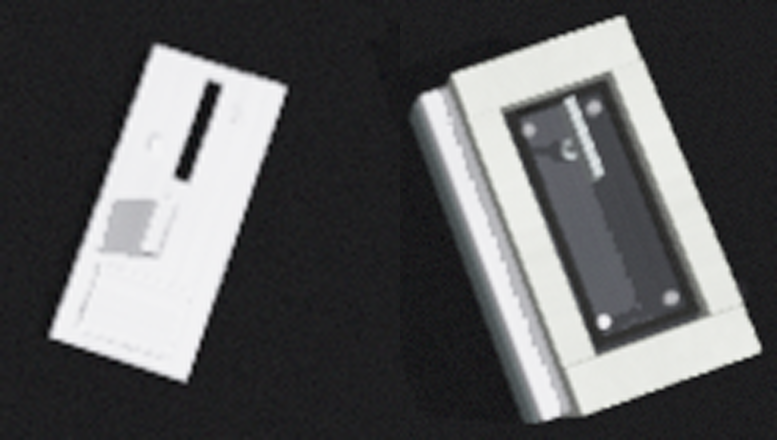

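The crop confirms it: an aluminium plate with the rib upright at (233,222) and its slot toward the far end. The sealer's wing is also at the far end and its jaws are on the left (+Y), so recess x points towards the robot. Next I measure the poses.

```bash
cat >> h.py <<'E'
def ray(d,uv,z):
    K=d['K'];T=d['extrinsics'];R=T[:3,:3];c=-R.T@T[:3,3]
    uv=np.atleast_2d(uv).astype(float)
    r=np.stack([(uv[:,0]-K[0,2])/K[0,0],(uv[:,1]-K[1,2])/K[1,1],np.ones(len(uv))],-1)@R
    return c+r*((z-c[2])/r[:,2])[:,None]
def proj(d,P):
    P=np.atleast_2d(P);T=d['extrinsics'];q=(P@T[:3,:3].T+T[:3,3])@d['K'].T;return q[:,:2]/q[:,2:]
E
cat > meas.py <<'E'
from h import *
from scipy.optimize import least_squares
def rect(d,mask,z,lx,ly,name):
    # fit rectangle of known size to the subpixel outer contour of the mask
    c,_=cv2.findContours(mask.astype(np.uint8),cv2.RETR_EXTERNAL,cv2.CHAIN_APPROX_NONE)
    c=max(c,key=cv2.contourArea);
    big=cv2.minAreaRect(ray(d,c[:,0,:],z)[:,:2].astype(np.float32))
    P=ray(d,c[:,0,:],z)[:,:2];
    print(name,'minAreaRect',np.round(big[0],1),np.round(big[1],1),round(big[2],1))
    return P,big
def fit(P,big,lx,ly,grow):
    # grow: half pixel in mm
    a0=np.deg2rad(big[2]+(0 if big[1][0]>big[1][1] else 90))
    def f(p):
        q=P-p[:2];c,s=np.cos(p[2]),np.sin(p[2]);x=q@[c,s];y=q@[-s,c]
        dx=np.abs(x)-lx/2+p[3];dy=np.abs(y)-ly/2+p[3]
        return np.where(np.abs(dx)<np.abs(dy),dx,dy)
    r=least_squares(f,[*big[0],a0,grow],loss='soft_l1',f_scale=1.0)
    print('  centre',r.x[:2].round(2),'ang',np.rad2deg(r.x[2]).round(2),'grow',r.x[3].round(2),'rms',np.sqrt(np.mean(f(r.x)**2)).round(2));return r.x
E
python3 - <<'E'
from meas import *
for n in('top','side'):
    d=dict(np.load(f'/tmp/{n}0.png.npz'));W=world(d);f=d['frame'].astype(int)
    X,Y,Z=W[...,0],W[...,1],W[...,2]
    # cover
    reg=(X>360)&(X<620)&(Y>110)&(Y<330)&(Z>-20)&(Z<30)&(f.min(-1)>110)
    reg=cv2.morphologyEx(reg.astype(np.uint8),cv2.MORPH_CLOSE,np.ones((3,3)))
    P,b=rect(d,reg,10,200,90,n+' cover');fit(P,b,200,90,.5)
    # housing top
    reg=(X>320)&(X<690)&(Y>-260)&(Y<0)&(np.abs(Z-81)<7)&(f.min(-1)>140)
    P,b=rect(d,reg,80,280,146,n+' rim');fit(P,b,280,146,.5)
    c,h=cv2.findContours(reg.astype(np.uint8),cv2.RETR_CCOMP,cv2.CHAIN_APPROX_NONE)
    hs=[c[i] for i in range(len(c)) if h[0,i,3]>=0];c=max(hs,key=cv2.contourArea)
    P=ray(d,c[:,0,:],80)[:,:2];b=cv2.minAreaRect(P.astype(np.float32));print('recess',b);fit(P,b,204,94,-.5)
E
```

```text
top cover minAreaRect [481.7 219.7] [ 93.5 203.1] 71.5
  centre [481.57 219.79] ang 161.51 grow -0.55 rms 0.7
top rim minAreaRect [ 493.9 -130.2] [278.7 147.6] 19.0
  centre [ 493.99 -130.26] ang 18.87 grow 1.05 rms 0.95
recess ((493.93218994140625, -130.1361083984375), (208.35748291015625, 97.32141876220703), 19.05012321472168)
  centre [ 493.57 -130.23] ang 18.97 grow -0.43 rms 0.73
side cover minAreaRect [478.5 216.2] [104.4 201.8] 71.6
  centre [480.56 215.15] ang 161.5 grow -4.12 rms 2.68
side rim minAreaRect [ 491.2 -131.8] [283.4 150.1] 19.0
  centre [ 491.41 -131.7 ] ang 19.02 grow -0.33 rms 0.88
recess ((497.08245849609375, -129.19302368164062), (216.8361358642578, 95.8969955444336), 18.946340560913086)
  centre [ 491.65 -131.97] ang 18.93 grow 0.74 rms 2.17
```

```bash
cat >> h.py <<'E'
def plan(x,y,z,yaw):
    """yaw: wanted angle of tool x (deg, mod 180). prints turn units first, then shift units after that turn"""
    s=sense();R=np.array(s['tool_rot']);a=np.rad2deg(np.arctan2(R[1,0],R[0,0]))
    dy=(yaw-a+90)%180-90
    b=np.deg2rad(a+dy);X=np.array([np.cos(b),np.sin(b),0]);Y=np.array([0,0,-1.]);Z=np.cross(X,Y)
    e=np.array([x,y,z])-s['tool_pos']
    print('t',round(s['t'],2),'pos',np.round(s['tool_pos'],1),'yaw',round(a,2),'F',np.round(s['force'],1),'Tq',np.round(s['torque'],2),'gap',round(s['finger_gap'],1),'tilt',np.round(R[2,[0,2]],4))
    print('turn units',round(-dy/8,2),'| shift now-axes if turned',np.round([e@X/25,e@Y/25,e@Z/25],2),'| unturned',np.round(R.T@e/25,2))
E
python3 -c "
from h import *
plan(468.3,224.2,60,71.5)"
```

```text
t 0.1 pos [233.4 606.1 230.3] yaw 68.93 F [ 0.6 -0.3  0.8] Tq [ 0.   -0.01  0.04] gap 85.7 tilt [-0.0017  0.0003]
turn units -0.32 | shift now-axes if turned [-11.51   6.81 -13.76] | unturned [-10.86   6.83 -14.26]
```

Emit:
carry_out --pt "85 0 0 0 -0.32" --pt "85 -0.83 0.3 -1 0" --pt "85 -0.83 0.3 -1 0" --pt "85 -0.83 0.3 -1 0" --pt "85 -0.83 0.3 -1 0" --pt "85 -0.83 0.3 -1 0" --pt "85 -0.83 0.3 -1 0" --pt "85 -0.83 0.3 -1 0" --pt "85 -0.83 0.3 -1 0" --pt "85 -0.83 0.3 -1 0"

```text
t: 1.35
tool_pos: [389.1, 349.6, 156.8]
tool_rot: [[0.312, -0.006, -0.95], [0.95, -0.006, 0.312], [-0.008, -1.0, 0.003]]
force: [1.0, -1.0, -0.6]
finger_gap: 85.2
```

```bash
python3 -c "
from h import *
plan(468.3,224.2,60,71.5)"
```

```text
t 1.35 pos [389.1 349.6 156.8] yaw 71.83 F [ 1.  -1.  -0.6] Tq [ 0.03 -0.01 -0.01] gap 85.2 tilt [-0.0078  0.0034]
turn units 0.04 | shift now-axes if turned [-3.75  3.87 -4.6 ] | unturned [-3.75  3.89 -4.59]
```

Emit:
carry_out --pt "85 -0.75 0.5 -0.92 0.04" --pt "85 -0.75 0.5 -0.92 0" --pt "85 -0.75 0.5 -0.92 0" --pt "85 -0.75 0.6 -0.92 0" --pt "85 -0.75 0.6 -0.92 0" --pt "85 0 0.8 0 0" --pt "85 0 0 0 0"

```text
t: 2.22
tool_pos: [469.0, 216.6, 64.6]
tool_rot: [[0.321, -0.01, -0.947], [0.947, -0.007, 0.321], [-0.01, -1.0, 0.007]]
force: [-0.5, 0.6, 0.1]
finger_gap: 85.0
```

```bash
python3 -c "
from h import *
plan(468.3,224.2,14,71.5);snap('side','s1.png');snap('top','t1.png')"
```

```text
t 2.23 pos [469.  216.6  64.6] yaw 71.29 F [-0.5  0.6  0.1] Tq [ 0.04 -0.02 -0.04] gap 85.0 tilt [-0.0103  0.0072]
turn units -0.03 | shift now-axes if turned [0.28 2.02 0.12] | unturned [0.3  2.02 0.11]
```

View pics/s1.png

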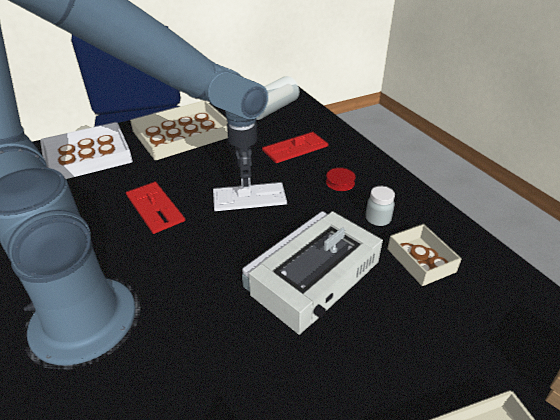

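The side picture shows the gripper directly over the aluminium cover's rib, at (245,185). I'll descend and close.

Emit:
carry_out --pt "85 0.15 0.4 0.06 0" --pt "85 0.15 0.4 0.06 0" --pt "85 0 0.4 0 0" --pt "85 0 0.4 0 0" --pt "85 0 0.3 0 0" --pt "85 0 0 0 0"

```text
t: 3.08
tool_pos: [470.2, 227.0, 17.1]
tool_rot: [[0.318, -0.004, -0.948], [0.948, -0.006, 0.318], [-0.007, -1.0, 0.002]]
force: [-0.3, 0.7, -0.5]
finger_gap: 85.0
```

```bash
python3 -c "
from h import *
plan(468.3,224.2,14,71.5);d=snap('side','s2.png');cv2.imwrite('pics/s2c.png',cv2.resize(d['frame'][120:240,190:310,::-1],None,fx=5,fy=5,interpolation=2))"
```

```text
t 3.08 pos [470.2 227.   17.1] yaw 71.45 F [-0.3  0.7 -0.5] Tq [0.02 0.   0.03] gap 85.0 tilt [-0.0069  0.0016]
turn units -0.01 | shift now-axes if turned [-0.13  0.12  0.04] | unturned [-0.13  0.12  0.04]
```

View pics/s2c.png

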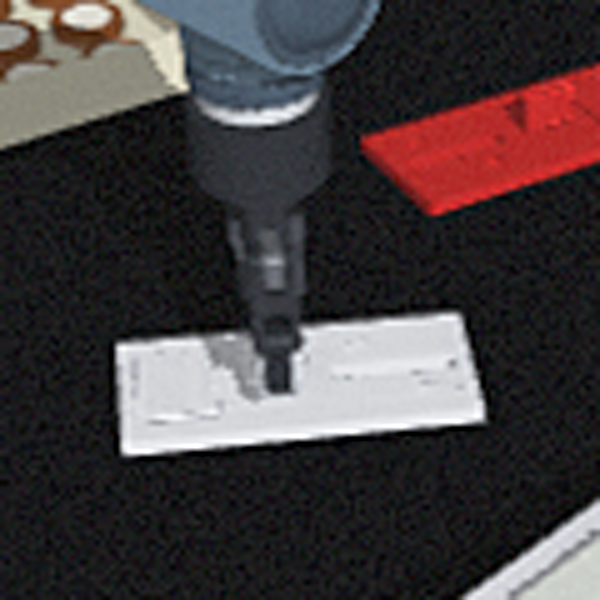

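Emit:
carry_out --pt "40 -0.12 0.06 0.04 0" --pt "10 0 0 0 0" --pt "0 0 0 0 0" --pt "0 0 0 0 0" --pt "0 0 0 0 0" --pt "0 0 0 0 0"

```text
t: 3.88
tool_pos: [469.5, 224.4, 17.2]
tool_rot: [[0.318, -0.0, -0.948], [0.948, -0.005, 0.318], [-0.005, -1.0, -0.001]]
force: [0.3, -0.0, 0.9]
finger_gap: 8.7
```

```bash
python3 -c "
from h import *
plan(468.3,224.2,14,71.5)"
```

```text
t 3.88 pos [469.5 224.4  17.2] yaw 71.45 F [ 0.3 -0.   0.9] Tq [-0.    0.01  0.02] gap 8.7 tilt [-0.0053 -0.0013]
turn units -0.01 | shift now-axes if turned [-0.02  0.13  0.05] | unturned [-0.02  0.13  0.05]
```

Emit:
carry_out --pt "0 0 -0.3 0 0" --pt "0 0 -0.8 0 0" --pt "0 0 -1 0 0" --pt "0 0 -1 0 0" --pt "0 0 -1 0 0" --pt "0 0 -1 0 0" --pt "0 0 -0.8 0 0" --pt "0 0 0 0 0"

```text
t: 4.88
tool_pos: [465.7, 224.5, 167.0]
tool_rot: [[0.318, -0.009, -0.948], [0.948, -0.008, 0.318], [-0.01, -1.0, 0.006]]
force: [-0.3, 0.3, -3.2]
finger_gap: 8.8
```

```bash
python3 -c "
from h import *
plan(480.6,-134.8,155,109);d=snap('side','s3.png')"
```

```text
t 4.88 pos [465.7 224.5 167. ] yaw 71.47 F [-0.3  0.3 -3.2] Tq [ 0.03 -0.04 -0.03] gap 8.8 tilt [-0.01    0.0062]
turn units -4.69 | shift now-axes if turned [-13.78   0.48   4.11] | unturned [-13.43   0.58  -5.14]
```

View pics/s3.png

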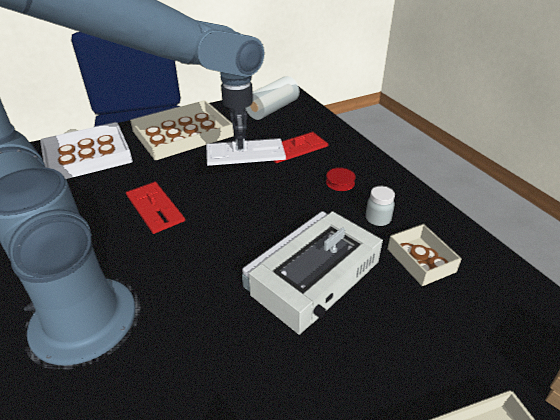

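The cover is held level in the gripper at (245,152). Next I turn it and carry it over.

Emit:
carry_out --pt "0 0 0 0 -0.6" --pt "0 0 0 0 -0.8" --pt "0 0 0 0 -0.8" --pt "0 0 0 0 -0.8" --pt "0 0 0 0 -0.8" --pt "0 0 0 0 -0.6" --pt "0 0 0 0 -0.29" --pt "0 -0.6 0 0.2 0" --pt "0 -0.9 0 0.3 0" --pt "0 -0.9 0 0.3 0"

```text
t: 6.18
tool_pos: [456.1, 156.1, 150.1]
tool_rot: [[-0.347, -0.04, -0.937], [0.938, -0.015, -0.346], [-0.001, -0.999, 0.043]]
force: [0.3, 0.1, -2.5]
finger_gap: 8.5
```

```bash
python3 -c "
from h import *
plan(480.6,-134.8,155,109)"
```

```text
t 6.17 pos [456.1 156.1 150.1] yaw 110.28 F [ 0.3  0.1 -2.5] Tq [-0.03 -0.05 -0.  ] gap 8.5 tilt [-0.0006  0.0428]
turn units 0.16 | shift now-axes if turned [-11.32  -0.2    2.86] | unturned [-11.25  -0.06   3.12]
```

Emit:
carry_out --pt "0 0 -0.2 0 0" --pt "0 0 0 0 0"

```text
t: 6.42
tool_pos: [455.6, 154.3, 154.1]
tool_rot: [[-0.343, -0.042, -0.939], [0.939, -0.015, -0.342], [-0.0, -0.999, 0.045]]
force: [0.1, -0.3, -3.1]
finger_gap: 8.0
```

```bash
python3 -c "
from h import *
plan(480.6,-134.8,155,109);st()"
```

```text
t 6.42 pos [455.6 154.3 154.1] yaw 110.03 F [ 0.1 -0.3 -3.1] Tq [ 0.03 -0.01 -0.03] gap 8.0 tilt [-0.0001  0.0449]
turn units 0.13 | shift now-axes if turned [-11.26  -0.03   2.82] | unturned [-11.21   0.1    3.02]
{'t': 6.425, 'q': [5.521, -2.38, 115.573, -0.694, 69.297, -104.252], 'tool_pos': [455.566, 154.263, 154.133], 'tool_rot': [[-0.343, -0.042, -0.939], [0.939, -0.015, -0.342], [-0.0, -0.999, 0.045]], 'force': [0.106, -0.335, -3.081], 'torque': [0.025, -0.013, -0.029], 'finger_gap': 7.986}
```

Emit:
carry_out --pt "0 0 0 0 0.13" --pt "0 0 0 0 0" --pt "0 0 0 0 0" --pt "0 0 0 0 0"

```text
t: 6.92
tool_pos: [455.1, 155.5, 153.7]
tool_rot: [[-0.326, -0.043, -0.944], [0.945, -0.015, -0.326], [-0.001, -0.999, 0.045]]
force: [0.4, 0.4, -2.7]
finger_gap: 8.6
```

Emit:
carry_out --pt "0 -0.9 0 0 0" --pt "0 -0.9 0 0 0" --pt "0 -0.9 0 0 0" --pt "0 -0.9 0 0 0" --pt "0 0 0 0 0"

```text
t: 7.55
tool_pos: [485.4, 69.0, 153.8]
tool_rot: [[-0.328, -0.042, -0.944], [0.945, -0.015, -0.328], [-0.0, -0.999, 0.045]]
force: [-0.3, 0.4, -2.7]
finger_gap: 8.3
```

```bash
python3 -c "
from h import *
plan(480.6,-134.8,155,109);st()"
```

```text
t 7.55 pos [485.4  69.  153.8] yaw 109.15 F [-0.3  0.4 -2.7] Tq [ 0.03 -0.04  0.02] gap 8.3 tilt [-0.0004  0.045 ]
turn units 0.02 | shift now-axes if turned [-7.64 -0.05  2.83] | unturned [-7.64  0.08  2.85]
{'t': 7.55, 'q': [-4.63, -1.061, 114.321, -1.132, 69.094, -113.35], 'tool_pos': [485.383, 68.956, 153.844], 'tool_rot': [[-0.328, -0.042, -0.944], [0.945, -0.015, -0.328], [-0.0, -0.999, 0.045]], 'force': [-0.253, 0.433, -2.713], 'torque': [0.033, -0.039, 0.021], 'finger_gap': 8.275}
```

Emit:
carry_out --pt "0 0 0 0 0.8" --pt "0 0 0 0 0.8" --pt "0 0 0 0 0.8" --pt "0 0 0 0 0.8" --pt "0 0 0 0 0"

```text
t: 8.18
tool_pos: [483.8, 72.5, 153.3]
tool_rot: [[0.123, -0.044, -0.991], [0.992, -0.013, 0.124], [-0.018, -0.999, 0.042]]
force: [-0.1, -0.0, -3.0]
finger_gap: 8.8
```

Emit:
carry_out --pt "0 0 0 0 -0.4" --pt "0 0 0 0 -0.4" --pt "0 0 0 0 -0.4" --pt "0 0 0 0 -0.4" --pt "0 0 0 0 0"

```text
t: 8.8
tool_pos: [482.7, 75.1, 153.0]
tool_rot: [[-0.119, -0.045, -0.992], [0.993, -0.012, -0.119], [-0.006, -0.999, 0.046]]
force: [0.5, -0.1, -3.1]
finger_gap: 8.4
```

Emit:
carry_out --pt "0 0 0 -0.8 0" --pt "0 0 0 -0.8 0" --pt "0 0 0 0 0"

```text
t: 9.18
tool_pos: [522.8, 80.9, 151.0]
tool_rot: [[-0.12, -0.046, -0.992], [0.993, -0.012, -0.12], [-0.006, -0.999, 0.047]]
force: [-1.1, 0.4, -3.0]
finger_gap: 8.3
```

Emit:
carry_out --pt "0 0 0 0.8 0" --pt "0 0 0 0.8 0" --pt "0 0 0 0 0"

```text
t: 9.55
tool_pos: [480.2, 76.5, 152.2]
tool_rot: [[-0.121, -0.048, -0.991], [0.993, -0.012, -0.121], [-0.006, -0.999, 0.049]]
force: [0.5, -0.7, -3.0]
finger_gap: 8.5
```

Emit:
carry_out --pt "0 0 -0.8 0 0" --pt "0 0 -0.8 0 0" --pt "0 0 0 0 0"

```text
t: 9.93
tool_pos: [482.2, 77.2, 193.0]
tool_rot: [[-0.121, -0.048, -0.991], [0.993, -0.011, -0.121], [-0.005, -0.999, 0.049]]
force: [0.0, -0.6, -3.0]
finger_gap: 8.4
```

Emit:
carry_out --pt "0 0 0.4 0 0" --pt "0 0 0.4 0 0" --pt "0 0 0.4 0 0" --pt "0 0 0.4 0 0" --pt "0 0 0 0 0"

```text
t: 10.55
tool_pos: [477.4, 76.9, 145.8]
tool_rot: [[-0.121, -0.056, -0.991], [0.993, -0.011, -0.121], [-0.004, -0.998, 0.056]]
force: [-0.6, -0.3, -2.2]
finger_gap: 8.3
```

Emit:
carry_out --pt "0 0 -0.4 0 0" --pt "0 0 -0.4 0 0" --pt "0 0 -0.4 0 0" --pt "0 0 -0.4 0 0" --pt "0 0 0 0 0"

```text
t: 11.18
tool_pos: [481.6, 77.3, 191.3]
tool_rot: [[-0.121, -0.05, -0.991], [0.993, -0.011, -0.121], [-0.005, -0.999, 0.051]]
force: [0.5, -0.7, -3.3]
finger_gap: 8.6
```

Emit:
carry_out --pt "0 0 0.8 0 0" --pt "0 0 0.8 0 0" --pt "0 0 0 0 0"

```text
t: 11.55
tool_pos: [479.7, 76.9, 150.9]
tool_rot: [[-0.121, -0.049, -0.991], [0.993, -0.011, -0.121], [-0.005, -0.999, 0.05]]
force: [-0.8, -0.1, -3.0]
finger_gap: 8.6
```

Emit:
carry_out --pt "0 0 0 -0.4 0" --pt "0 0 0 -0.4 0" --pt "0 0 0 -0.4 0" --pt "0 0 0 -0.4 0" --pt "0 0 0 0 0"

```text
t: 12.18
tool_pos: [524.7, 82.0, 151.6]
tool_rot: [[-0.121, -0.044, -0.992], [0.993, -0.011, -0.121], [-0.006, -0.999, 0.045]]
force: [-0.1, 0.3, -2.7]
finger_gap: 8.3
```

Emit:
carry_out --pt "0 0 0 0.4 0" --pt "0 0 0 0.4 0" --pt "0 0 0 0.4 0" --pt "0 0 0 0.4 0" --pt "0 0 0 0 0"

```text
t: 12.8
tool_pos: [480.5, 76.9, 153.2]
tool_rot: [[-0.121, -0.046, -0.992], [0.993, -0.011, -0.121], [-0.006, -0.999, 0.047]]
force: [0.1, 0.7, -2.5]
finger_gap: 8.7
```

Emit:
carry_out --pt "0 0 -0.3 -0.3 0" --pt "0 0 -0.3 -0.3 0" --pt "0 0 -0.3 -0.3 0" --pt "0 0 -0.3 -0.3 0" --pt "0 0 -0.3 -0.3 0" --pt "0 0 -0.3 -0.3 0" --pt "0 0 -0.3 -0.3 0" --pt "0 0 -0.3 -0.3 0" --pt "0 0 0 0 0"

```text
t: 13.92
tool_pos: [549.1, 85.3, 215.6]
tool_rot: [[-0.121, -0.043, -0.992], [0.993, -0.011, -0.121], [-0.006, -0.999, 0.044]]
force: [-0.5, 0.0, -3.8]
finger_gap: 8.4
```

Emit:
carry_out --pt "0 0 1 0.95 0" --pt "0 0 1 0.95 0" --pt "0 0 0 0 0"

```text
t: 14.3
tool_pos: [498.4, 78.9, 166.2]
tool_rot: [[-0.121, -0.043, -0.992], [0.993, -0.011, -0.121], [-0.006, -0.999, 0.045]]
force: [0.1, -0.3, -3.1]
finger_gap: 8.9
```

Emit:
carry_out --pt "0 0 0 0 -0.8" --pt "0 0 0 0 -0.7" --pt "0 0 0 0 0"

```text
t: 14.68
tool_pos: [501.8, 78.9, 169.4]
tool_rot: [[-0.33, -0.038, -0.943], [0.944, -0.012, -0.33], [0.001, -0.999, 0.039]]
force: [0.0, 1.3, -2.3]
finger_gap: 8.7
```

Emit:
carry_out --pt "0 0 -0.8 0 0" --pt "0 0 -0.4 0 0" --pt "0 0 -0.1 0 0" --pt "0 0 0 0 0"

```text
t: 15.18
tool_pos: [504.8, 79.3, 204.2]
tool_rot: [[-0.326, -0.035, -0.945], [0.945, -0.012, -0.326], [0.0, -0.999, 0.037]]
force: [-0.1, -0.4, -2.2]
finger_gap: 8.6
```

Emit:
carry_out --pt "0 0 1 0 0" --pt "0 0 0 0 0"

```text
t: 15.42
tool_pos: [503.4, 79.0, 178.0]
tool_rot: [[-0.325, -0.037, -0.945], [0.946, -0.012, -0.325], [0.001, -0.999, 0.038]]
force: [0.1, -0.1, -2.5]
finger_gap: 8.6
```

```bash
python3 -c "
from h import *
plan(480.6,-134.8,150,109)"
```

```text
t 15.43 pos [503.4  79.  178. ] yaw 108.98 F [ 0.1 -0.1 -2.5] Tq [-0.01 -0.01 -0.01] gap 8.6 tilt [0.0009 0.0384]
turn units -0.0 | shift now-axes if turned [-7.79  1.12  3.65] | unturned [-7.79  1.25  3.6 ]
```

Emit:
carry_out --pt "0 -0.85 0 0.4 0" --pt "0 -0.85 0 0.4 0" --pt "0 -0.85 0 0.4 0" --pt "0 -0.85 0 0.4 0" --pt "0 -0.85 0 0.4 0" --pt "0 -0.85 0 0.4 0" --pt "0 -0.85 0 0.4 0" --pt "0 -0.85 0 0.4 0" --pt "0 -0.85 0 0.4 0" --pt "0 0 0 0 0"

```text
t: 16.68
tool_pos: [483.0, -138.2, 188.7]
tool_rot: [[-0.325, -0.029, -0.945], [0.946, -0.014, -0.324], [-0.004, -0.999, 0.032]]
force: [0.2, -0.0, -2.3]
finger_gap: 8.6
```

```bash
python3 -c "
from h import *
plan(480.6,-134.8,150,109)
d=snap('top','t4.png');snap('side','s4.png')"
```

```text
t 16.68 pos [ 483.  -138.2  188.7] yaw 108.94 F [ 0.2 -0.  -2.3] Tq [ 0.04 -0.05 -0.01] gap 8.6 tilt [-0.0038  0.0321]
turn units -0.01 | shift now-axes if turned [0.16 1.55 0.05] | unturned [ 0.17  1.55 -0.  ]
```

View pics/t4.png

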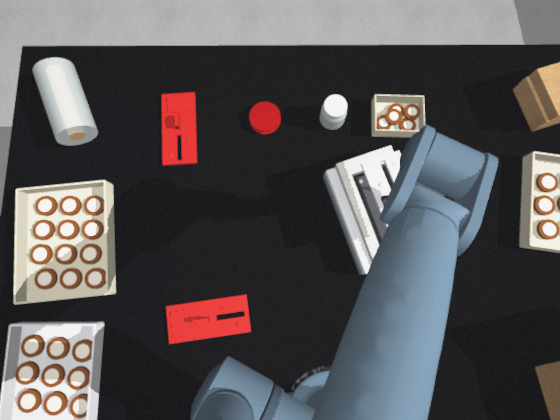

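View pics/s4.png

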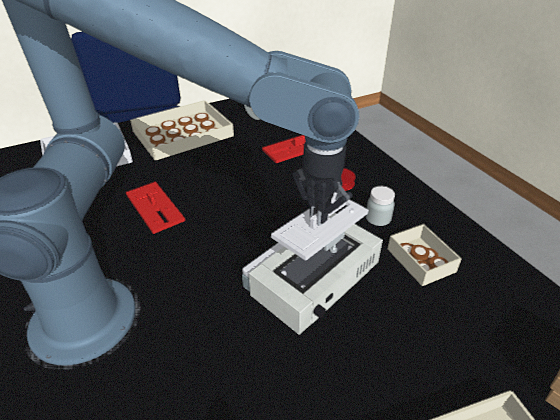

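The top view is mostly blocked by the arm. The side view shows the cover hanging level at about (318,228) over the recess at (315,260). I'll lower it to just above the wing and measure with the side camera.

Emit:
carry_out --pt "0 0.17 0.9 0 0" --pt "0 0 0.9 0 0" --pt "0 0 0 0 0" --pt "0 0 0 0 0"

```text
t: 17.27
tool_pos: [481.6, -130.5, 144.3]
tool_rot: [[-0.33, -0.027, -0.944], [0.944, -0.014, -0.33], [-0.004, -1.0, 0.03]]
force: [0.2, -1.2, -2.8]
finger_gap: 8.6
```

```bash
python3 -c "
from h import *
plan(480.6,-134.8,140,109)
d=snap('side','s5.png');cv2.imwrite('pics/s5c.png',cv2.resize(d['frame'][190:330,235:390,::-1],None,fx=4,fy=4,interpolation=2))
import json
s=sense();json.dump({k:np.array(s[k]).tolist() for k in('tool_pos','tool_rot')},open('/tmp/s5.json','w'))"
```

```text
t 17.27 pos [ 481.6 -130.5  144.3] yaw 109.26 F [ 0.2 -1.2 -2.8] Tq [ 0.01 -0.02  0.05] gap 8.6 tilt [-0.004  0.03 ]
turn units 0.03 | shift now-axes if turned [-0.15  0.17  0.09] | unturned [-0.15  0.17  0.09]
```

View pics/s5c.png

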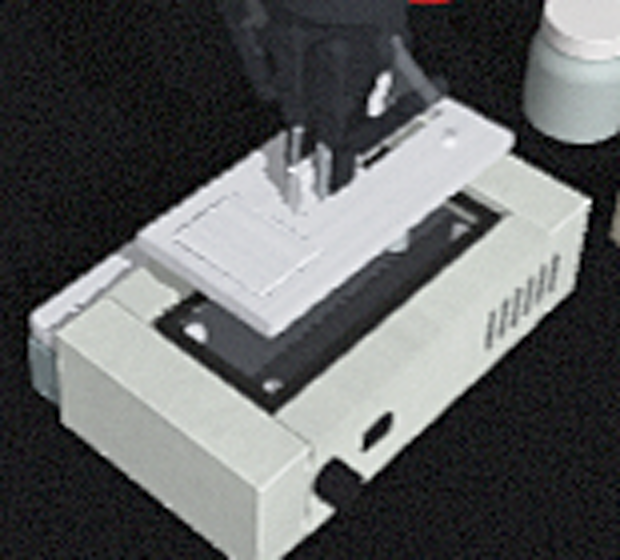

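```bash
cat > edge.py <<'E'
from h import *
import json
from scipy.optimize import least_squares
from scipy.ndimage import map_coordinates,gaussian_filter
def edgefit(d,segs,toW,p0,rng=4,n=60,verbose=True,vis=None,iters=6):
    """segs: list of (A,B) model 3D points; toW(p,pts)->world. Fits p so that edges sit on gradient peaks"""
    g=gaussian_filter(cv2.cvtColor(d['frame'],cv2.COLOR_RGB2GRAY).astype(float),0.7)
    p=np.array(p0,float)
    for it in range(iters):
        M=[];U=[];N=[];S=[]
        for k,(A,B) in enumerate(segs):
            t=np.linspace(.04,.96,n)[:,None];pts=np.array(A)*(1-t)+np.array(B)*t
            uv=proj(d,toW(p,pts));dr=uv[-1]-uv[0];dr/=np.linalg.norm(dr);nn=np.array([-dr[1],dr[0]])
            o=np.arange(-rng,rng+.01,.25)
            X=uv[:,None,:]+o[None,:,None]*nn
            v=map_coordinates(g,[X[...,1],X[...,0]],order=1)
            gr=np.abs(np.gradient(v,axis=1))/.25;gr[:,:2]=0;gr[:,-2:]=0
            j=gr.argmax(1);ok=gr.max(1)>12
            M.append(pts[ok]);U.append((uv+o[j][:,None]*nn)[ok]);N.append(np.repeat(nn[None],ok.sum(),0));S.append((k,ok.sum(),np.median(o[j][ok]) if ok.any() else None))
        M,U,N=map(np.concatenate,(M,U,N))
        f=lambda p:((proj(d,toW(p,M))-U)*N).sum(1)
        r=least_squares(f,p,loss='soft_l1',f_scale=.3);p=r.x
    if verbose:print(S,'rms px',np.sqrt(np.mean(f(p)**2)).round(2))
    if vis:
        im=cv2.resize(d['frame'][:,:,::-1],None,fx=4,fy=4,interpolation=2)
        for A,B in segs:
            uv=proj(d,toW(p,np.array([A,B])));cv2.line(im,*[tuple(int(x) for x in (q*4+1.5)) for q in uv],(0,0,255),1)
        c=(proj(d,toW(p,np.zeros((1,3))))[0]*4).astype(int);y0=max(0,c[1]-290);x0=max(0,c[0]-390)
        cv2.imwrite('pics/'+vis,im[y0:y0+580,x0:x0+780])
    return p
def box(lx,ly,z):
    a,b=lx/2,ly/2;c=[(-a,-b,z),(a,-b,z),(a,b,z),(-a,b,z)];return [(c[i],c[(i+1)%4]) for i in range(4)]
def flat(z):
    def f(p,P):
        c,s=np.cos(p[2]),np.sin(p[2]);return np.stack([p[0]+c*P[:,0]-s*P[:,1],p[1]+s*P[:,0]+c*P[:,1],z+P[:,2]],1)
    return f
E
python3 - <<'E'
from edge import *
for n in('side','top'):
    d=dict(np.load(f'/tmp/{n}0.png.npz'))
    for nm,s in(('outer',box(280,146,0)),('recess',box(204,94,0)),('both',box(280,146,0)+box(204,94,0))):
        p=edgefit(d,s,flat(80),[492.7,-131,np.deg2rad(199)],vis=n+'_'+nm+'.png');print(n,nm,p[:2].round(2),np.rad2deg(p[2]).round(2))
    p=edgefit(d,box(200,90,0),flat(10),[481,219,np.deg2rad(161.5)],vis=n+'_cov.png');print(n,'cov',p[:2].round(2),np.rad2deg(p[2]).round(2))
E
```

```text
[(0, np.int64(60), np.float64(-0.75)), (1, np.int64(60), np.float64(0.0)), (2, np.int64(47), np.float64(-2.5)), (3, np.int64(60), np.float64(0.25))] rms px 1.4
side outer [ 486.7 -109.9] 199.34
[(0, np.int64(60), np.float64(-2.125)), (1, np.int64(59), np.float64(-0.25)), (2, np.int64(60), np.float64(-0.5)), (3, np.int64(50), np.float64(-2.25))] rms px 1.54
side recess [ 493.47 -130.44] 198.85
[(0, np.int64(60), np.float64(1.75)), (1, np.int64(60), np.float64(0.0)), (2, np.int64(11), np.float64(3.5)), (3, np.int64(60), np.float64(0.25)), (4, np.int64(60), np.float64(-2.5)), (5, np.int64(58), np.float64(0.0)), (6, np.int64(60), np.float64(-0.25)), (7, np.int64(51), np.float64(-2.25))] rms px 1.51
side both [ 493.45 -129.53] 198.72
[(0, np.int64(60), np.float64(2.0)), (1, np.int64(60), np.float64(0.5)), (2, np.int64(60), np.float64(0.75)), (3, np.int64(60), np.float64(0.25))] rms px 1.18
side cov [477.45 212.28] 161.47
[(0, np.int64(60), np.float64(0.125)), (1, np.int64(60), np.float64(0.25)), (2, np.int64(60), np.float64(0.25)), (3, np.int64(60), np.float64(0.25))] rms px 0.22
top outer [ 495.01 -130.44] 198.9
[(0, np.int64(60), np.float64(-0.25)), (1, np.int64(60), np.float64(-0.25)), (2, np.int64(60), np.float64(-0.25)), (3, np.int64(60), np.float64(-0.25))] rms px 0.54
top recess [ 494.56 -130.52] 198.97
[(0, np.int64(60), np.float64(0.25)), (1, np.int64(60), np.float64(0.0)), (2, np.int64(60), np.float64(0.25)), (3, np.int64(60), np.float64(0.25)), (4, np.int64(60), np.float64(-0.25)), (5, np.int64(60), np.float64(-0.25)), (6, np.int64(60), np.float64(-0.25)), (7, np.int64(60), np.float64(-0.5))] rms px 0.36
top both [ 494.8  -130.43] 198.92
[(0, np.int64(60), np.float64(0.5)), (1, np.int64(60), np.float64(0.25)), (2, np.int64(60), np.float64(0.5)), (3, np.int64(60), np.float64(0.5))] rms px 0.49
top cov [481.41 220.04] 161.51
```

```bash
python3 -c "
from h import *
plan(482.7,-134.2,120,108.92)"
```

```text
t 17.32 pos [ 481.5 -130.5  144.2] yaw 109.26 F [ 0.3  0.  -3.5] Tq [ 0.01 -0.   -0.  ] gap 8.5 tilt [-0.0038  0.0301]
turn units 0.04 | shift now-axes if turned [-0.15  0.97  0.  ] | unturned [-0.15  0.97 -0.03]
```

Emit:
carry_out --pt "0 -0.15 0.3 -0.03 0.04" --pt "0 0 0 0 0" --pt "0 0 0 0 0"

```text
t: 17.7
tool_pos: [484.4, -134.6, 137.9]
tool_rot: [[-0.324, -0.024, -0.946], [0.946, -0.015, -0.324], [-0.006, -1.0, 0.028]]
force: [-0.4, 0.4, -3.0]
finger_gap: 8.5
```

```bash
python3 -c "
from h import *
plan(482.7,-134.2,95,108.92)
d=snap('side','s6.png');cv2.imwrite('pics/s6c.png',cv2.resize(d['frame'][190:330,235:390,::-1],None,fx=5,fy=5,interpolation=2)[:600])"
```

```text
t 17.7 pos [ 484.4 -134.6  137.9] yaw 108.92 F [-0.4  0.4 -3. ] Tq [0.01 0.05 0.02] gap 8.5 tilt [-0.0062  0.028 ]
turn units 0.0 | shift now-axes if turned [0.04 1.72 0.06] | unturned [0.05 1.72 0.01]
```

View pics/s6c.png

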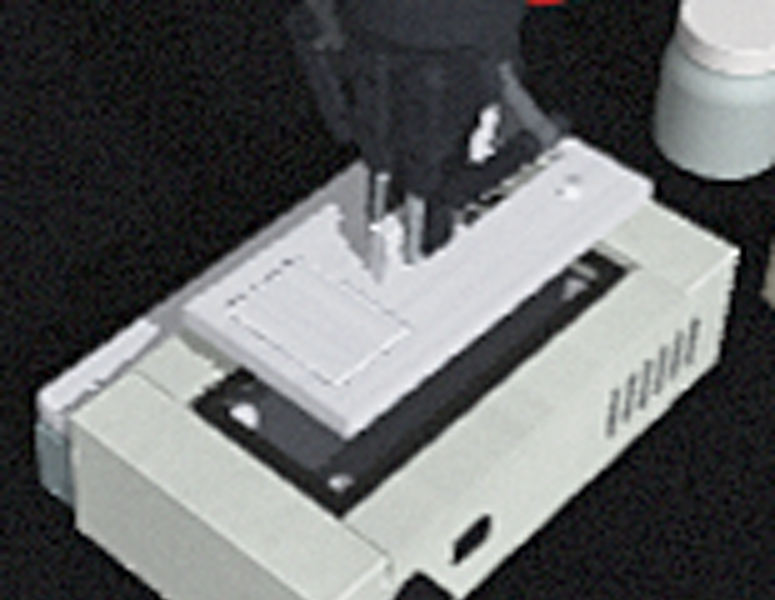

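The cover hangs aligned above the recess, with its right and near edges parallel to the recess walls. Continuing down in small steps.

Emit:
carry_out --pt "0 0.05 0.3 0.01 0" --pt "0 0 0.3 0 0" --pt "0 0 0.3 0 0" --pt "0 0 0 0 0" --pt "0 0 0 0 0"

```text
t: 18.38
tool_pos: [482.6, -133.5, 113.2]
tool_rot: [[-0.324, -0.026, -0.946], [0.946, -0.014, -0.324], [-0.005, -1.0, 0.029]]
force: [0.1, 0.2, -3.9]
finger_gap: 8.6
```

```bash
python3 -c "
from h import *
plan(482.7,-134.2,95,108.92)"
```

```text
t 18.38 pos [ 482.6 -133.5  113.2] yaw 108.92 F [ 0.1  0.2 -3.9] Tq [ 0.01 -0.05 -0.04] gap 8.6 tilt [-0.0052  0.0288]
turn units -0.0 | shift now-axes if turned [-0.03  0.73  0.01] | unturned [-0.02  0.73 -0.01]
```

Emit:
carry_out --pt "0 -0.02 0.25 0 0" --pt "0 0 0.15 0 0" --pt "0 0 0 0 0" --pt "0 0 0 0 0"

```text
t: 18.88
tool_pos: [482.8, -134.4, 102.9]
tool_rot: [[-0.324, -0.025, -0.946], [0.946, -0.015, -0.324], [-0.006, -1.0, 0.028]]
force: [-0.3, -0.1, -3.0]
finger_gap: 8.6
```

```bash
python3 -c "
from h import *
plan(482.7,-134.2,95,108.92)
d=snap('side','s7.png');cv2.imwrite('pics/s7c.png',cv2.resize(d['frame'][190:310,235:390,::-1],None,fx=5,fy=5,interpolation=2)[:600])"
```

```text
t 18.88 pos [ 482.8 -134.4  102.9] yaw 108.92 F [-0.3 -0.1 -3. ] Tq [ 0.   -0.02  0.01] gap 8.6 tilt [-0.0058  0.0283]
turn units -0.0 | shift now-axes if turned [0.01 0.32 0.  ] | unturned [ 0.01  0.32 -0.01]
```

View pics/s7c.png

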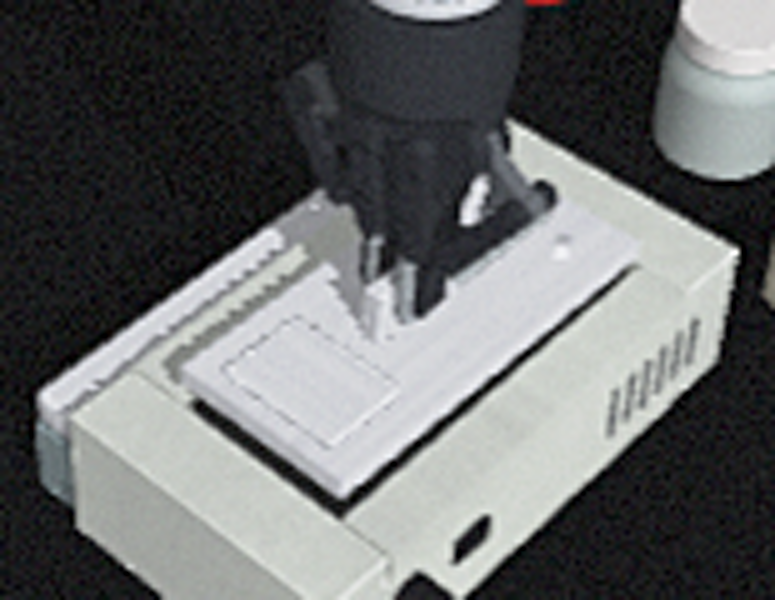

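The cover hovers just above the recess, with even dark gaps along the near-left (270,440) and front (480,390) edges. Down a little more, watching the force.

Emit:
carry_out --pt "0 0 0.15 0 0" --pt "0 0 0 0 0"

```text
t: 19.18
tool_pos: [482.8, -134.4, 99.1]
tool_rot: [[-0.324, -0.025, -0.946], [0.946, -0.015, -0.324], [-0.006, -1.0, 0.028]]
force: [-0.9, 0.1, -2.7]
finger_gap: 8.5
```

Emit:
carry_out --pt "0 0 0.1 0 0" --pt "0 0 0 0 0"

```text
t: 19.42
tool_pos: [483.0, -134.6, 96.8]
tool_rot: [[-0.324, -0.024, -0.946], [0.946, -0.015, -0.324], [-0.007, -1.0, 0.028]]
force: [-0.7, 0.1, -1.7]
finger_gap: 8.0
```

Emit:
carry_out --pt "0 0 0.1 0 0" --pt "0 0 0 0 0"

```text
t: 19.68
tool_pos: [483.4, -135.0, 94.9]
tool_rot: [[-0.324, -0.023, -0.946], [0.946, -0.016, -0.324], [-0.007, -1.0, 0.027]]
force: [-1.6, -0.1, 1.3]
finger_gap: 8.4
```

Emit:
carry_out --pt "0 0 0.06 0 0" --pt "0 0 0 0 0"

```text
t: 19.92
tool_pos: [483.7, -135.1, 93.9]
tool_rot: [[-0.324, -0.022, -0.946], [0.946, -0.016, -0.324], [-0.008, -1.0, 0.026]]
force: [-2.4, -0.2, 1.1]
finger_gap: 8.6
```

Emit:
carry_out --pt "14 0 0 0 0" --pt "20 0 0 0 0" --pt "30 0 0 0 0" --pt "30 0 0 0 0"

```text
t: 20.42
tool_pos: [484.1, -135.3, 94.0]
tool_rot: [[-0.324, -0.021, -0.946], [0.946, -0.017, -0.324], [-0.009, -1.0, 0.026]]
force: [-0.9, 0.3, -0.3]
finger_gap: 29.8
```

Released. Raise to clear the rib and wing, move aside and look from above.

Emit:
carry_out --pt "30 0 -0.6 0 0" --pt "30 0 -1 0 0" --pt "30 0 -1 0 0" --pt "30 0 -0.6 0 0" --pt "30 0 0 0 0"

```text
t: 21.05
tool_pos: [486.5, -134.2, 179.8]
tool_rot: [[-0.324, -0.019, -0.946], [0.946, -0.018, -0.324], [-0.011, -1.0, 0.024]]
force: [-0.7, 0.3, 0.4]
finger_gap: 30.1
```

Run:
```python
from edge import *
plan(482.7,-134.2,95,108.92)
d=snap('side','s8.png');cv2.imwrite('pics/s8c.png',cv2.resize(d['frame'][190:310,235:390,::-1],None,fx=5,fy=5,interpolation=2)[:600])
d=snap('top','t8.png');cv2.imwrite('pics/t8c.png',cv2.resize(d['frame'][130:280,310:460,::-1],None,fx=4,fy=4,interpolation=2)[:600])
```

```text
t 21.05 pos [ 486.5 -134.2  179.8] yaw 108.93 F [-0.7  0.3  0.4] Tq [ 0.01  0.01 -0.01] gap 30.1 tilt [-0.0107  0.0239]
turn units 0.0 | shift now-axes if turned [0.05 3.39 0.14] | unturned [0.09 3.39 0.06]
```

View pics/s8c.png

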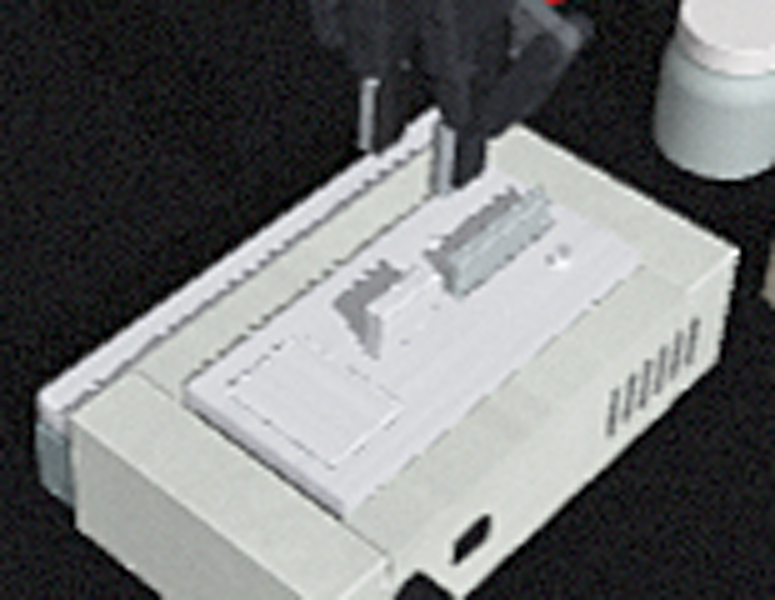

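View pics/t8c.png

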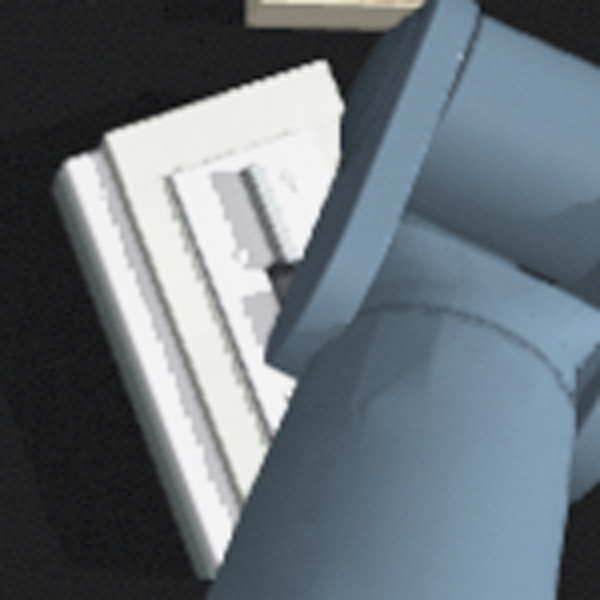

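The cover sits flat in the recess with the wing standing through its slot: wing at (495,235) and rib at (400,310) in the side crop. Moving over the wing now.

Run:
```python
from edge import *
plan(547,-113.4,150,108.92)
```

```text
t 21.15 pos [ 485.5 -133.8  177.9] yaw 108.93 F [-0.1 -0.  -0.4] Tq [-0.01 -0.02  0.01] gap 30.5 tilt [-0.0082  0.0263]
turn units 0.0 | shift now-axes if turned [-0.03  1.12 -2.59] | unturned [-0.02  1.05 -2.62]
```

Emit:
carry_out --pt "28 0 0 -0.85 0" --pt "28 0 0 -0.85 0" --pt "28 0 0 -0.8 0" --pt "28 0 0.3 0 0" --pt "28 0 0.4 0 0" --pt "28 0 0 0 0" --pt "28 0 0 0 0"

```text
t: 22.02
tool_pos: [539.7, -112.2, 149.6]
tool_rot: [[-0.323, -0.036, -0.946], [0.946, -0.011, -0.323], [0.001, -0.999, 0.038]]
force: [0.8, 1.4, -0.6]
finger_gap: 28.1
```

Run:
```python
from edge import *
plan(547,-113.4,100,108.92)
d=snap('side','s9.png');cv2.imwrite('pics/s9c.png',cv2.resize(d['frame'][170:290,265:390,::-1],None,fx=5,fy=5,interpolation=2)[:600])
```

```text
t 22.02 pos [ 539.7 -112.2  149.6] yaw 108.83 F [ 0.8  1.4 -0.6] Tq [ 0.06  0.02 -0.05] gap 28.1 tilt [0.0012 0.0376]
turn units -0.01 | shift now-axes if turned [-0.14  1.98 -0.26] | unturned [-0.14  1.97 -0.33]
```

View pics/s9c.png

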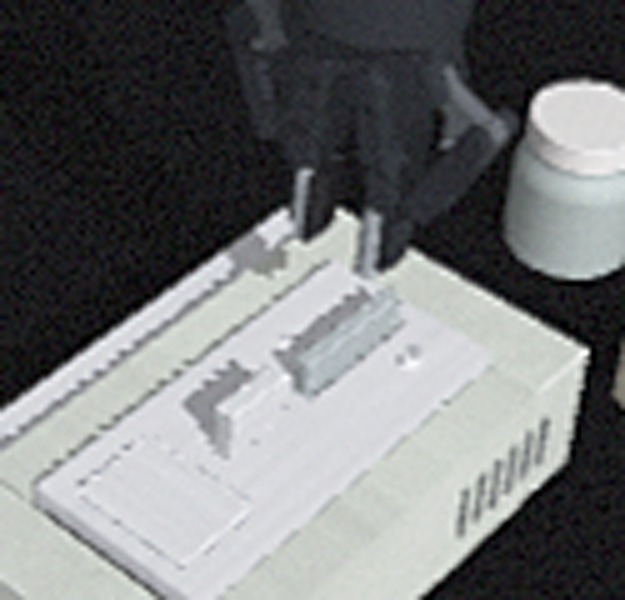

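Emit:
carry_out --pt "28 -0.14 0.5 -0.33 0" --pt "28 0 0.5 0 0" --pt "28 0 0.3 0 0" --pt "28 0 0 0 0" --pt "28 0 0 0 0"

```text
t: 22.7
tool_pos: [547.9, -113.5, 114.5]
tool_rot: [[-0.322, -0.036, -0.946], [0.947, -0.011, -0.322], [0.001, -0.999, 0.038]]
force: [-0.9, -0.4, 0.9]
finger_gap: 28.1
```

Run:
```python
from edge import *
plan(547,-113.4,98,108.92)
d=snap('side','s10.png');cv2.imwrite('pics/s10c.png',cv2.resize(d['frame'][170:290,265:390,::-1],None,fx=5,fy=5,interpolation=2)[:600])
```

```text
t 22.7 pos [ 547.9 -113.5  114.5] yaw 108.81 F [-0.9 -0.4  0.9] Tq [ 0.   -0.    0.02] gap 28.1 tilt [0.0012 0.0376]
turn units -0.01 | shift now-axes if turned [0.01 0.66 0.03] | unturned [0.01 0.66 0.01]
```

View pics/s10c.png

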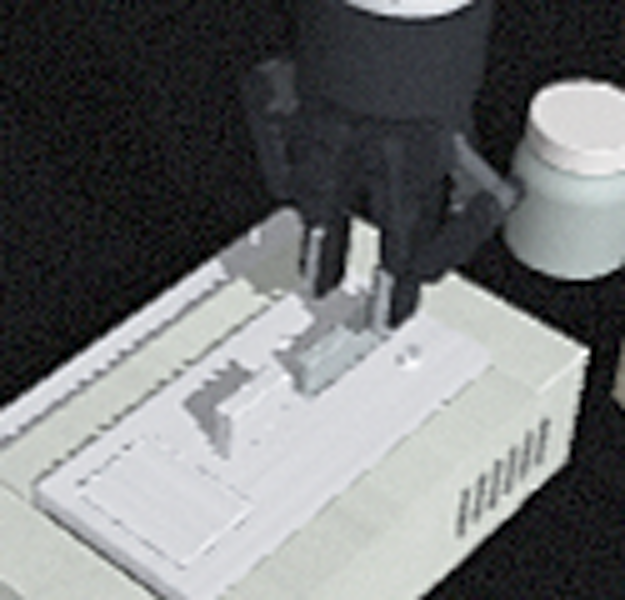

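The fingers straddle the wing, with tips at (320,290) and (395,325) in the crop. Descend and close to a light gap.

Emit:
carry_out --pt "26 0 0.4 0 0" --pt "22 0 0.15 0 0" --pt "18 0 0 0 0" --pt "16 0 0 0 0"

```text
t: 23.25
tool_pos: [547.6, -113.7, 100.3]
tool_rot: [[-0.323, -0.035, -0.946], [0.947, -0.011, -0.322], [0.001, -0.999, 0.037]]
force: [-0.1, -0.2, 0.2]
finger_gap: 15.8
```

Emit:
carry_out --pt "12 0 0 0 0" --pt "12 0 0 0 0" --pt "10 0 0 0 0" --pt "10 0 0 0 0"

```text
t: 23.75
tool_pos: [547.8, -113.7, 100.7]
tool_rot: [[-0.323, -0.034, -0.946], [0.947, -0.011, -0.322], [0.0, -0.999, 0.036]]
force: [0.9, 0.2, 0.8]
finger_gap: 9.7
```

Run:
```python
from edge import *
plan(547,-113.4,98,108.92)
```

```text
t 23.75 pos [ 547.8 -113.7  100.7] yaw 108.82 F [0.9 0.2 0.8] Tq [0.03 0.01 0.03] gap 9.7 tilt [0.0004 0.0363]
turn units -0.01 | shift now-axes if turned [0.02 0.11 0.03] | unturned [0.02 0.11 0.02]
```

Emit:
carry_out --pt "10 0 0.25 0 0" --pt "10 0 0.1 0 0" --pt "10 0 0 0 0"

```text
t: 24.12
tool_pos: [547.3, -113.7, 91.1]
tool_rot: [[-0.323, -0.035, -0.946], [0.947, -0.011, -0.322], [0.001, -0.999, 0.037]]
force: [0.7, 0.3, 0.1]
finger_gap: 9.7
```

Emit:
carry_out --pt "10 0 0.08 0 0" --pt "10 0 0 0 0"

```text
t: 24.38
tool_pos: [547.3, -113.9, 89.0]
tool_rot: [[-0.323, -0.035, -0.946], [0.947, -0.011, -0.322], [0.0, -0.999, 0.037]]
force: [-0.4, 0.4, 0.5]
finger_gap: 10.0
```

Emit:
carry_out --pt "10 0 0.08 0 0" --pt "10 0 0 0 0"

```text
t: 24.62
tool_pos: [547.4, -113.8, 87.1]
tool_rot: [[-0.323, -0.034, -0.946], [0.947, -0.011, -0.322], [0.0, -0.999, 0.036]]
force: [-0.9, 0.8, 0.1]
finger_gap: 10.0
```

Emit:
carry_out --pt "10 0 0.06 0 0" --pt "10 0 0 0 0"

```text
t: 24.88
tool_pos: [547.4, -113.8, 85.7]
tool_rot: [[-0.323, -0.034, -0.946], [0.947, -0.011, -0.322], [0.0, -0.999, 0.036]]
force: [-0.3, -0.3, 0.6]
finger_gap: 10.2
```

Emit:
carry_out --pt "10 0 0.06 0 0" --pt "10 0 0 0 0"

```text
t: 25.12
tool_pos: [547.4, -113.9, 84.3]
tool_rot: [[-0.323, -0.034, -0.946], [0.947, -0.011, -0.322], [0.0, -0.999, 0.036]]
force: [0.5, 0.6, 0.7]
finger_gap: 10.0
```

Emit:
carry_out --pt "10 0 0.06 0 0" --pt "10 0 0 0 0"

```text
t: 25.38
tool_pos: [547.4, -113.8, 82.9]
tool_rot: [[-0.323, -0.034, -0.946], [0.947, -0.011, -0.322], [0.0, -0.999, 0.036]]
force: [0.0, 0.6, 1.9]
finger_gap: 9.6
```

Emit:
carry_out --pt "10 0 0.05 0 0" --pt "10 0 0 0 0"

```text
t: 25.62
tool_pos: [547.4, -113.9, 81.7]
tool_rot: [[-0.323, -0.034, -0.946], [0.947, -0.011, -0.322], [0.0, -0.999, 0.036]]
force: [-1.0, 0.1, 2.2]
finger_gap: 10.1
```

Emit:
carry_out --pt "10 0 0.05 0 0" --pt "10 0 0 0 0"

```text
t: 25.88
tool_pos: [547.4, -113.9, 80.5]
tool_rot: [[-0.323, -0.034, -0.946], [0.946, -0.011, -0.323], [0.0, -0.999, 0.036]]
force: [-1.6, 1.7, 2.0]
finger_gap: 9.8
```

Emit:
carry_out --pt "10 0 0.05 0 0" --pt "10 0 0 0 0"

```text
t: 26.12
tool_pos: [547.4, -113.8, 79.3]
tool_rot: [[-0.323, -0.034, -0.946], [0.946, -0.011, -0.323], [0.0, -0.999, 0.036]]
force: [-0.9, 0.7, 2.3]
finger_gap: 9.7
```

Emit:
carry_out --pt "10 0 0.05 0 0" --pt "10 0 0 0 0"

```text
t: 26.38
tool_pos: [547.4, -113.9, 78.1]
tool_rot: [[-0.323, -0.034, -0.946], [0.946, -0.011, -0.323], [0.0, -0.999, 0.036]]
force: [-0.3, 0.0, 2.0]
finger_gap: 10.1
```

Emit:
carry_out --pt "10 0 0.05 0 0" --pt "10 0 0 0 0"

```text
t: 26.62
tool_pos: [547.4, -113.9, 77.5]
tool_rot: [[-0.323, -0.034, -0.946], [0.946, -0.011, -0.323], [0.0, -0.999, 0.036]]
force: [-1.2, 1.8, 3.5]
finger_gap: 10.3
```

Emit:
carry_out --pt "10 0 0.05 0 0" --pt "10 0 0 0 0"

```text
t: 26.88
tool_pos: [547.4, -113.9, 77.5]
tool_rot: [[-0.323, -0.035, -0.946], [0.946, -0.011, -0.323], [0.001, -0.999, 0.037]]
force: [-2.0, 1.7, 3.7]
finger_gap: 10.1
```

Emit:
carry_out --pt "10 0 0.08 0 0"

```text
t: 27.0
tool_pos: [547.5, -113.9, 77.2]
tool_rot: [[-0.323, -0.036, -0.946], [0.946, -0.011, -0.323], [0.001, -0.999, 0.038]]
force: [-10.0, 4.4, 22.8]
finger_gap: 9.9
```

Emit:
carry_out --pt "10 0 0.08 0 0"

```text
t: 27.12
tool_pos: [547.5, -113.9, 77.2]
tool_rot: [[-0.323, -0.038, -0.946], [0.946, -0.011, -0.323], [0.002, -0.999, 0.039]]
force: [-10.4, 4.8, 19.2]
finger_gap: 10.0
```

Emit:
carry_out --pt "10 0 0.12 0 0"

```text
t: 27.25
tool_pos: [547.6, -113.9, 77.1]
tool_rot: [[-0.324, -0.039, -0.945], [0.946, -0.01, -0.323], [0.003, -0.999, 0.041]]
force: [-13.2, 6.0, 28.4]
finger_gap: 9.7
```

Emit:
carry_out --pt "10 0 0.03 0.01 0"

```text
t: 27.38
tool_pos: [547.4, -113.9, 77.5]
tool_rot: [[-0.324, -0.039, -0.945], [0.946, -0.01, -0.323], [0.003, -0.999, 0.041]]
force: [-1.9, 2.2, 3.4]
finger_gap: 10.0
```

Emit:
carry_out --pt "10 0 0.03 0.02 0"

```text
t: 27.5
tool_pos: [547.4, -113.9, 77.5]
tool_rot: [[-0.324, -0.038, -0.945], [0.946, -0.01, -0.323], [0.003, -0.999, 0.039]]
force: [-0.2, 2.8, 5.2]
finger_gap: 10.1
```

Emit:
carry_out --pt "10 0 0.03 0.03 0"

```text
t: 27.62
tool_pos: [547.4, -113.9, 77.4]
tool_rot: [[-0.323, -0.036, -0.946], [0.946, -0.01, -0.323], [0.003, -0.999, 0.038]]
force: [-0.1, 3.8, 6.1]
finger_gap: 10.3
```

Emit:
carry_out --pt "10 0.01 0.04 0.02 0.3"

```text
t: 27.75
tool_pos: [547.6, -113.7, 77.4]
tool_rot: [[-0.282, -0.035, -0.959], [0.959, -0.01, -0.282], [0.001, -0.999, 0.036]]
force: [-3.0, 3.2, 8.9]
finger_gap: 10.3
```

Emit:
carry_out --pt "10 0.01 0.04 0.02 0.3"

```text
t: 27.88
tool_pos: [547.8, -113.6, 77.3]
tool_rot: [[-0.241, -0.033, -0.97], [0.971, -0.01, -0.241], [-0.001, -0.999, 0.035]]
force: [-1.6, 2.4, 8.8]
finger_gap: 10.0
```

Emit:
carry_out --pt "10 0.01 0.04 0.02 0.3"

```text
t: 28.0
tool_pos: [547.9, -113.5, 77.4]
tool_rot: [[-0.199, -0.032, -0.98], [0.98, -0.01, -0.199], [-0.003, -0.999, 0.033]]
force: [-4.0, 1.7, 9.0]
finger_gap: 10.2
```

Run:
```python
from edge import *
plan(547,-113.4,98,108.92)
```

```text
t 28.0 pos [ 547.9 -113.5   77.4] yaw 101.47 F [-4.   1.7  9. ] Tq [0.49 0.49 0.1 ] gap 10.2 tilt [-0.0034  0.0332]
turn units -0.93 | shift now-axes if turned [ 0.02 -0.83  0.03] | unturned [ 0.01 -0.82  0.06]
```

Emit:
carry_out --pt "10 0 0.04 0.03 0.3" --pt "10 0 0.04 0.03 0.3"

```text
t: 28.25
tool_pos: [547.8, -113.5, 77.3]
tool_rot: [[-0.114, -0.029, -0.993], [0.994, -0.01, -0.113], [-0.006, -1.0, 0.03]]
force: [-2.3, 2.7, 8.8]
finger_gap: 9.9
```

Emit:
carry_out --pt "10 0 0.04 0.03 0.3" --pt "10 0 0.04 0.03 0.3"

```text
t: 28.5
tool_pos: [547.9, -113.6, 77.3]
tool_rot: [[-0.027, -0.025, -0.999], [1.0, -0.009, -0.027], [-0.009, -1.0, 0.026]]
force: [-1.1, 2.3, 8.8]
finger_gap: 9.8
```

Run:
```python
from edge import *
plan(547,-113.4,98,108.92)
d=snap('side','s11.png');cv2.imwrite('pics/s11c.png',cv2.resize(d['frame'][170:290,265:390,::-1],None,fx=5,fy=5,interpolation=2)[:600])
```

```text
t 28.5 pos [ 547.9 -113.6   77.3] yaw 91.58 F [-1.1  2.3  8.8] Tq [0.52 0.31 0.01] gap 9.8 tilt [-0.0088  0.0256]
turn units -2.17 | shift now-axes if turned [ 0.02 -0.83  0.03] | unturned [ 0.   -0.83  0.06]
```

View pics/s11c.png

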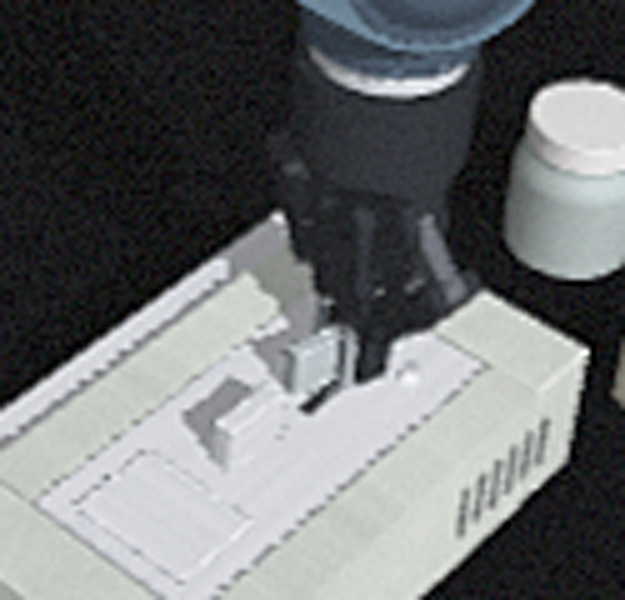

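The picture shows the wing at (320,360) swung out of the slot at (320,400), with the cover down nearly flush. Continuing.

Emit:
carry_out --pt "10 0 0.04 0.02 0.35" --pt "10 0 0.04 0.02 0.35"

```text
t: 28.8
tool_pos: [548.2, -113.6, 77.3]
tool_rot: [[0.074, -0.023, -0.997], [0.997, -0.01, 0.074], [-0.011, -1.0, 0.022]]
force: [-2.6, 1.5, 9.3]
finger_gap: 10.0
```

Emit:
carry_out --pt "10 0 0.04 0.02 0.35" --pt "10 0 0.04 0.02 0.35"

```text
t: 29.05
tool_pos: [548.5, -113.8, 77.2]
tool_rot: [[0.174, -0.02, -0.985], [0.985, -0.01, 0.174], [-0.014, -1.0, 0.018]]
force: [-2.7, 1.8, 8.3]
finger_gap: 10.2
```

Emit:
carry_out --pt "10 0 0.04 0.02 0.35" --pt "10 0 0.04 0.02 0.35"

```text
t: 29.3
tool_pos: [548.7, -114.0, 77.2]
tool_rot: [[0.272, -0.018, -0.962], [0.962, -0.011, 0.272], [-0.016, -1.0, 0.014]]
force: [-2.5, 1.1, 9.2]
finger_gap: 10.1
```

Run:
```python
from edge import *
plan(547,-113.4,98,108.92)
```

```text
t 29.3 pos [ 548.7 -114.    77.2] yaw 74.22 F [-2.5  1.1  9.2] Tq [0.35 0.6  0.04] gap 10.1 tilt [-0.0156  0.014 ]
turn units -4.34 | shift now-axes if turned [ 0.04 -0.83  0.06] | unturned [-0.01 -0.83  0.08]
```

Emit:
carry_out --pt "10 0 0.04 0.03 0.35" --pt "10 0 0.04 0.03 0.35"

```text
t: 29.55
tool_pos: [548.6, -114.2, 77.2]
tool_rot: [[0.367, -0.015, -0.93], [0.93, -0.013, 0.367], [-0.017, -1.0, 0.009]]
force: [-2.0, 2.4, 9.2]
finger_gap: 9.8
```

Emit:
carry_out --pt "10 0 0.04 0.03 0.35" --pt "10 0 0.04 0.03 0.35"

```text
t: 29.8
tool_pos: [548.5, -114.3, 77.2]
tool_rot: [[0.459, -0.012, -0.889], [0.888, -0.014, 0.459], [-0.018, -1.0, 0.005]]
force: [-2.3, 1.3, 8.8]
finger_gap: 10.0
```

Emit:
carry_out --pt "10 0 0.04 0.03 0.35" --pt "10 0 0.04 0.03 0.35"

```text
t: 30.05
tool_pos: [548.5, -114.5, 77.3]
tool_rot: [[0.544, -0.01, -0.839], [0.839, -0.016, 0.544], [-0.019, -1.0, -0.0]]
force: [-2.6, 0.5, 9.9]
finger_gap: 10.3
```

Run:
```python
from edge import *
plan(547,-113.4,98,108.92)
d=snap('side','s12.png');cv2.imwrite('pics/s12c.png',cv2.resize(d['frame'][170:290,265:390,::-1],None,fx=5,fy=5,interpolation=2)[:600])
```

```text
t 30.05 pos [ 548.5 -114.5   77.3] yaw 57.01 F [-2.6  0.5  9.9] Tq [0.31 0.54 0.38] gap 10.3 tilt [-0.019  -0.0005]
turn units -6.49 | shift now-axes if turned [ 0.06 -0.83  0.04] | unturned [-0.01 -0.83  0.07]
```

View pics/s12c.png

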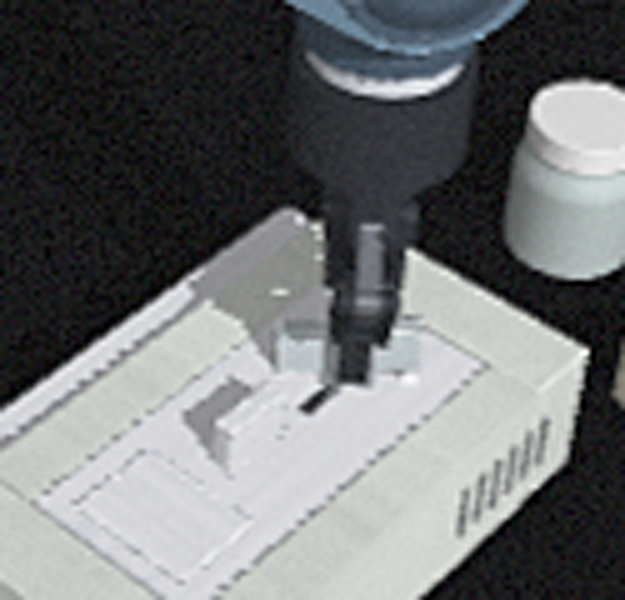

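The wing is about halfway round (ends at (280,345) and (415,350)) and is climbing the ridges. Torque is 0.38 N m and moderate, so I continue.

Emit:
carry_out --pt "10 0 0.04 0.03 0.35" --pt "10 0 0.04 0.03 0.35"

```text
t: 30.35
tool_pos: [548.6, -114.9, 77.3]
tool_rot: [[0.625, -0.007, -0.78], [0.78, -0.019, 0.625], [-0.02, -1.0, -0.006]]
force: [-1.8, -0.9, 4.9]
finger_gap: 10.4
```

Emit:
carry_out --pt "10 0 0.04 0.03 0.35" --pt "10 0 0.04 0.03 0.35"

```text
t: 30.6
tool_pos: [548.3, -115.1, 77.2]
tool_rot: [[0.7, -0.006, -0.714], [0.714, -0.021, 0.7], [-0.02, -1.0, -0.011]]
force: [-3.5, 0.1, 9.6]
finger_gap: 9.9
```

Run:
```python
from edge import *
plan(547,-113.4,98,18.92)
```

```text
t 30.6 pos [ 548.3 -115.1   77.2] yaw 45.56 F [-3.5  0.1  9.6] Tq [0.26 0.63 0.21] gap 9.9 tilt [-0.0195 -0.0107]
turn units 3.33 | shift now-axes if turned [-0.03 -0.83  0.08] | unturned [-0.   -0.83  0.08]
```

Emit:
carry_out --pt "10 0 0.04 0.02 0.35" --pt "10 0 0.04 0.02 0.35"

```text
t: 30.85
tool_pos: [548.2, -115.3, 77.2]
tool_rot: [[0.767, -0.006, -0.641], [0.641, -0.023, 0.767], [-0.019, -1.0, -0.014]]
force: [-4.4, 0.7, 10.9]
finger_gap: 10.0
```

Emit:
carry_out --pt "10 0 0.04 0.02 0.35" --pt "10 0 0.04 0.02 0.35"

```text
t: 31.1
tool_pos: [548.3, -115.6, 77.1]
tool_rot: [[0.828, -0.005, -0.561], [0.561, -0.025, 0.827], [-0.018, -1.0, -0.018]]
force: [-4.4, 0.6, 8.9]
finger_gap: 9.9
```

Emit:
carry_out --pt "10 0 0.04 0.02 0.35" --pt "10 0 0.04 0.02 0.35"

```text
t: 31.35
tool_pos: [548.5, -115.7, 77.0]
tool_rot: [[0.88, -0.004, -0.476], [0.475, -0.027, 0.879], [-0.016, -1.0, -0.022]]
force: [-4.5, 1.1, 10.6]
finger_gap: 10.0
```

Emit:
carry_out --pt "10 0 0.04 0.02 0.35" --pt "10 0 0.04 0.02 0.35"

```text
t: 31.6
tool_pos: [548.4, -115.7, 77.0]
tool_rot: [[0.923, -0.004, -0.385], [0.385, -0.029, 0.923], [-0.015, -1.0, -0.025]]
force: [-6.7, 0.4, 10.6]
finger_gap: 9.9
```

Run:
```python
from edge import *
plan(547,-113.4,98,18.92)
```

```text
t 31.6 pos [ 548.4 -115.7   77. ] yaw 22.63 F [-6.7  0.4 10.6] Tq [0.23 0.83 0.08] gap 9.9 tilt [-0.0146 -0.0252]
turn units 0.46 | shift now-axes if turned [-0.02 -0.84  0.11] | unturned [-0.03 -0.84  0.09]
```

Emit:
carry_out --pt "10 -0.03 0.03 0 0.3" --pt "10 -0.03 0.03 0 0.3"

```text
t: 31.85
tool_pos: [548.1, -116.2, 77.0]
tool_rot: [[0.953, -0.001, -0.304], [0.304, -0.029, 0.952], [-0.01, -1.0, -0.027]]
force: [-1.2, 3.3, 6.2]
finger_gap: 9.9
```

Emit:
carry_out --pt "10 -0.02 0.02 0 0.2" --pt "10 0 0.02 0 0"

```text
t: 32.1
tool_pos: [548.1, -116.2, 77.0]
tool_rot: [[0.961, -0.0, -0.276], [0.276, -0.028, 0.961], [-0.008, -1.0, -0.027]]
force: [-3.7, 2.0, 8.4]
finger_gap: 10.2
```

Run:
```python
from edge import *
plan(547,-113.4,98,18.92)
d=snap('side','s13.png');cv2.imwrite('pics/s13c.png',cv2.resize(d['frame'][170:290,265:390,::-1],None,fx=5,fy=5,interpolation=2)[:600])
```

```text
t 32.1 pos [ 548.1 -116.2   77. ] yaw 16.02 F [-3.7  2.   8.4] Tq [0.23 0.64 0.06] gap 10.2 tilt [-0.0082 -0.0273]
turn units -0.36 | shift now-axes if turned [-0.01 -0.84  0.12] | unturned [-0.02 -0.84  0.1 ]
```

View pics/s13c.png

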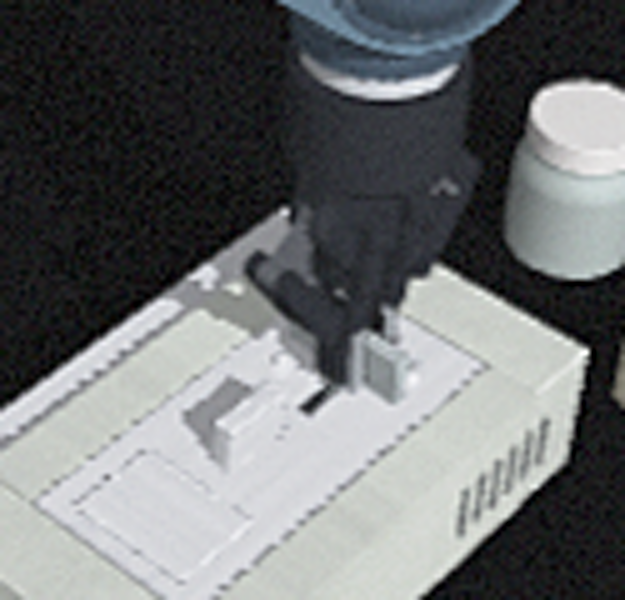

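The wing now stands across the slot at (385,370). I ease off: open slightly while reducing the press, then lift.

Emit:
carry_out --pt "12 0 0.01 0 0.15" --pt "16 0 0 0 0" --pt "18 0 -0.03 0 0" --pt "18 0 -0.05 0 0" --pt "18 0 -0.1 0 0"

```text
t: 32.78
tool_pos: [547.5, -116.5, 80.9]
tool_rot: [[0.967, -0.002, -0.255], [0.255, -0.029, 0.966], [-0.009, -1.0, -0.028]]
force: [-0.8, -0.1, -0.9]
finger_gap: 18.0
```

Emit:
carry_out --pt "20 0 -0.2 0 0" --pt "24 0 -0.4 0 0" --pt "24 0 -0.8 0 0" --pt "24 0 -1 0 0" --pt "24 0 -1 0 0" --pt "24 0 -0.5 0 0" --pt "24 0 0 0 0"

```text
t: 33.65
tool_pos: [548.2, -113.6, 183.8]
tool_rot: [[0.967, 0.001, -0.255], [0.255, -0.03, 0.966], [-0.007, -1.0, -0.029]]
force: [-0.5, 0.3, -0.1]
finger_gap: 24.4
```

Run:
```python
from edge import *
plan(547,-113.4,98,18.92)
d=snap('side','s14.png');cv2.imwrite('pics/s14c.png',cv2.resize(d['frame'][170:290,265:390,::-1],None,fx=5,fy=5,interpolation=2)[:600])
```

```text
t 33.65 pos [ 548.2 -113.6  183.8] yaw 14.8 F [-0.5  0.3 -0.1] Tq [0.02 0.05 0.04] gap 24.4 tilt [-0.0066 -0.0294]
turn units -0.52 | shift now-axes if turned [-0.04  3.43  0.02] | unturned [-0.02  3.43  0.12]
```

View pics/s14c.png

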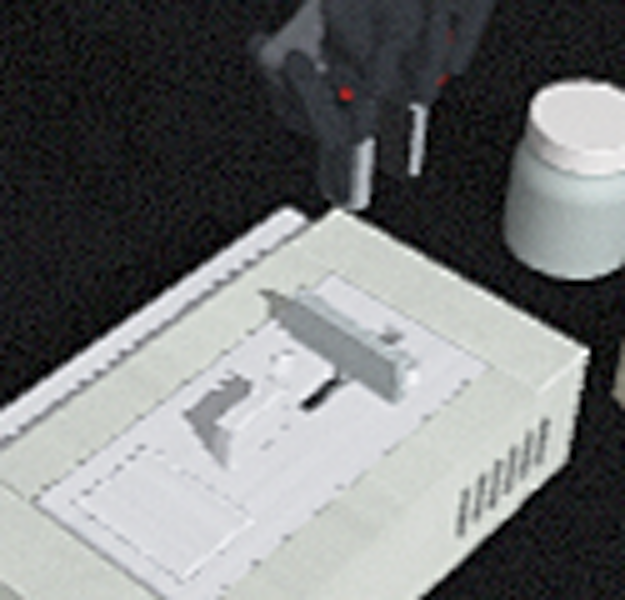

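The wing stands across the cover, with ends at (285,300) and (405,385), and the cover stays down. I'll move the arm aside so the top camera can measure it.

Emit:
carry_out --pt "24 0 -0.5 0.5 0" --pt "24 0 -0.3 1 0" --pt "24 0 0 1 0" --pt "24 0 0 1 0" --pt "24 0 0 1 0" --pt "24 0 0 1 0" --pt "24 0 0 1 0" --pt "24 0 0 1 0" --pt "24 0 0 1 0" --pt "24 0 0 0 0"

```text
t: 34.95
tool_pos: [485.5, 105.1, 195.0]
tool_rot: [[0.966, -0.012, -0.258], [0.257, -0.025, 0.966], [-0.018, -1.0, -0.021]]
force: [-0.6, -0.7, -0.8]
finger_gap: 24.0
```

Run:
```python
from edge import *
d=snap('top','t15.png');cv2.imwrite('pics/t15c.png',cv2.resize(d['frame'][130:280,310:450,::-1],None,fx=4,fy=4,interpolation=2)[:600])
W=world(d);rz=[];
c=np.array([494.8,-130.4]);a=np.deg2rad(198.92)
q=W[...,:2]-c;x=q@[np.cos(a),np.sin(a)];y=q@[-np.sin(a),np.cos(a)];z=W[...,2]
for nm,m in(('pad end plate',(abs(x-60)<35)&(abs(y)<38)),('near end -x',(abs(x+92)<5)&(abs(y)<35)),('+y side',(abs(x)<90)&(abs(y-38)<4)),('-y side',(abs(x)<90)&(abs(y+38)<4)),('rim',(abs(abs(x)-121)<12)&(abs(y)<40))):
    v=z[m];print(nm,np.median(v).round(2),m.sum())
m=(abs(x+55)<45)&(abs(y)<45)&(z>92)&(z<115)
pts=np.stack([x[m],y[m]],1);print('wing top z',np.percentile(z[m],[50,95]),pts.mean(0))
vx=cv2.fitLine(pts.astype(np.float32),cv2.DIST_HUBER,0,.01,.01).ravel();print('wing dir in recess frame',np.rad2deg(np.arctan2(vx[1],vx[0])))
p=edgefit(d,box(200,90,0),flat(81),[494.8,-130.4,a],rng=2,vis='t15_fit.png');print(p[:2],np.rad2deg(p[2]))
```

```text
pad end plate 80.46 928
near end -x 78.56 121
+y side 78.59 224
-y side 78.67 238
rim 80.21 652
wing top z [104.00649293 107.09692451] [-53.30904709  -1.34787016]
wing dir in recess frame 88.00377
[(0, np.int64(55), np.float64(-0.5)), (1, np.int64(60), np.float64(0.0)), (2, np.int64(59), np.float64(-0.5)), (3, np.int64(1), np.float64(-1.0))] rms px 0.61
[ 496.00779883 -129.72126557] 199.15756484028634
```

View pics/t15.png

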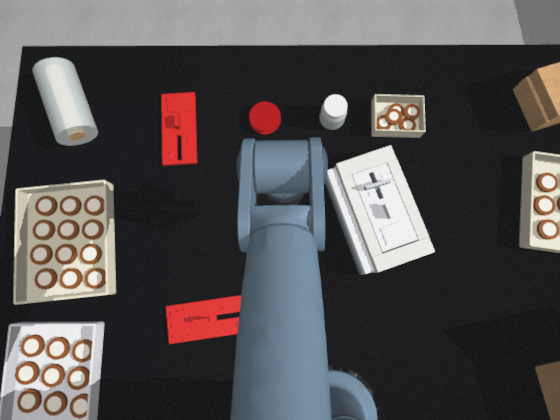

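View pics/t15c.png

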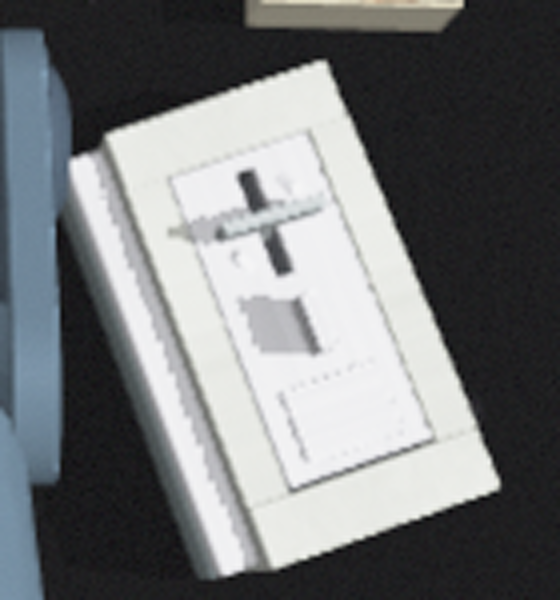

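The last picture shows the wing across the slot at about 88°. The cover is flush and level at about 1.6 mm below the rim. The spool (265,117), jar (334,112) and tub (398,116) are where they were. Handing in.

```bash
python3 -c "
from bench import *
print(job_done())"
```

```text
the job is handed in; nothing more can be done
None
```

The aluminium cover is back in the recess with its slot over the wing, and the wing is turned across it and holding it down. I handed the job in at about 35 s with the arm clear; it reports no verdict.

**What I did:** I lifted the cover by its rib and lowered it until it rested on the seal with the wing through the slot. I then pressed with the fingertips beside the wing, with 9–10 N on each row of the turn, and turned the wing clockwise in small steps.

**Last checks (top camera):**

| Check | Measured | Needed |
|---|---|---|
| Wing angle | about 88° (1.54 rad) | above 1.36 rad |
| Cover height | about 1.6 mm below the rim at three edges, agreeing within 0.2 mm | no more than 4 mm above, 10 mm below |
| Centring | within about 1.5 mm | within 6 mm |
| Bystanders (by eye) | no visible movement | under 20 mm |

**What did not go cleanly:**
- **Over-pressing:** before the turn began, I pushed too hard for three rows. The force read about 20–28 N vertically (31 N in all at the worst), above the 15 N guidance. The wing was still open, so the 18 N limit did not apply, and it stayed under the 40 N limit.
- **Tilt:** the tool drifted up to about 3° off vertical while carrying. The cover still levelled itself on the seal.
- **Cameras:** the two cameras disagreed by about 2–3 mm on the recess position. I used the top camera's values.
- **Pad-end height:** the height median over the pad end read about 1.9 mm higher than the plate edges, consistent with the 3 mm pad there.

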